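# Make up the gift tray

### The arm

A 7-joint arm with a two-finger parallel gripper is mounted at the origin on a cart in front of the work surface, level with it; the furniture and walls round the work are solid. World frame = base frame: x ahead of the robot, y to its left, z up, the work surface at z = 0. Lengths are in m, angles in degrees, forces in N, time in s.
With the tool pointing down it reaches from about 0.425 to 0.825 m from the base axis. Payload 3.6 kg.
Tool frame: the origin (TCP) lies on the mounting face of the last link; the fingertips stand 186 mm ahead of it and the grasp point (between the pads) lies 167 mm ahead of it; z points along the fingers, y is the line along which they close (so a half turn about z gives the same grasp; the last joint's range is limited). The gripper opens to 93 mm and grips with 3 to 60 N. Pads are 15 mm wide; open, the fingers measure 128 mm over their backs; the gripper's body (75 mm by 188 mm) begins 65 mm behind the grasp point.
Start: joints at [66.492, 35.231, -0.722, 81.555, 0.464, 63.22, -2.315], TCP at [0.243, -0.603, 0.405] pointing down, gripper open.
Joint ranges: [-178.69, 178.69], [-17.37, 117.87], [-77.05, 75.6], [15.02, 138.74], [-78.02, 258.01], [0.78, 113.62], [-162.83, 162.83]. Speed limits (degrees/s): [159.86, 159.86, 180, 180, 180, 180, 180].

### API

Orientations are given as [roll, pitch, yaw] about the fixed x, y, z axes, in that order (R = Rz(yaw) Ry(pitch) Rx(roll)).
In Python, from station import env, optics gives the robot as it stands. The module is installed in compiled form; this text tells all that it offers.
- The arm moves only by the tool apply_moves, never from a script. Its argument "motion" is a list of rows, each an object with "offset": the shift along the tool's x, y, z in m, a list of three; "angular": the turn, a rotation vector about the tool's x, y, z in degrees, a list of three; "gripper": the opening in per cent of the stroke, from 0 (shut) to 100 (fully open). In form: [{"offset": [dx, dy, dz], "angular": [wx, wy, wz], "gripper": gripper}, ...]. A call has exactly 5 rows; each row shifts and turns the commanded pose from where the row before left it, along the tool's axes as they then stand; what a row does not reach is not made up. A row lasts 1/10 s, in which the tool goes at most 50 mm and 8.59 degrees, less where a joint would pass 70% of its speed; a pose out of reach is approached as far as the arm can. A call with a gripper value outside its range is refused whole. The fingers move at their own pace and stop on an object; "squeeze" is the grip in N (left out, the last holds). Time passes only in rows, so rows that do not move let the fingers close, or fill a call up. It gives the time, the measured TCP pose, the force, the opening and the grip force at its end, in the units of the state.
- env.get_obs(): the state, without advancing time (a new reading comes with each control period).
- optics.get_image(name): name is "scene" or "top" or "wrist"; returns (picture, depth): 400x640x3 uint8, red, green, blue; 400x640 float32, m along the optical axis (not along the pixel's ray), 0 where there is no reading.
- optics.get_calibration(name): a dict with "fx", "fy", "cx", "cy" (pixels), "R" (3x3) and "t" (3): a world point X has camera coordinates R X + t. Camera axes: x right, y down, z forward; pixel columns grow to the right and rows downward; lengths in m; the calibration is good to about 2 mm. A picture is of the moment at which its call begins: read the wrist's pose just before it. get_calibration takes no time and is no camera call; for the wrist camera it gives the pose at the moment of the call.
- env.sign_off(): hands the job in; it is judged then, once.
The state is a dict: "clock": time; "qpos": joint angles; "qd": joint speeds; "joint_efforts": joint torques, N m; "ee_pos": TCP position; "ee_rot": TCP orientation; "force": force on the tool from outside, world axes, zero at the start; "torque": the same for the moment, N m; "gripper_width": finger opening in m; "finger_force": force on a finger pad.
Only numpy, scipy, OpenCV 4.12 (cv2) and the standard library are available. Lean on these libraries where they do the work, as an engineer would, in place of code of your own. Each camera call takes 0.05 s, during which the arm holds its last target. There are 200 camera calls.

### The job

Make up the gift tray: lay the tea light flat in the round white dish, the matchbox in the small red frame and the banded pack of cards in the large green frame, and only when those three are in, last of all, stand the brown dropper bottle upright in the yellow collar. The pink nail-varnish bottle and the blue ink-pad tin are much like them but do not belong: leave both standing where they are.

Things in the scene. Friction and masses are not known exactly. Their poses are not given: they have to be found in the camera images.
- tea_light_mid (a point): Tea light: round, white metal cup with green wax, 38 mm across and 15 mm high, 0.02 kg, standing on the countertop. The point is its centre, 7.5 mm above its foot; z up.
- match_box_mid (a point): Matchbox with an orange and cream top and dark sides, 37 mm (its x) by 56 mm (its y) by 16 mm high, lying flat; its inner tray does not slide. The point is its centre, 8 mm above its underside.
- gift_cards_mid (a point): Pack of small white cards with a kraft paper band, 84 mm (its x) by 54 mm (its y; solid to the grip over 52 mm) by 18 mm high (16 mm solid), lying flat. The point is its centre, 9 mm above its underside.
- scent_bottle_mid (a point): Brown glass bottle with a black dropper cap, standing: glass body 33 mm across up to 70 mm above its foot, cap 24 mm across from there to 77 mm, thin rubber bulb (13 mm) to 102 mm in all. About 0.07 kg. The point is on its axis, 51 mm above its foot, so the glass can be gripped up to 19 mm above the point; z up.
- candle_dish: Round white dish for the tea light: 54 mm inside, 62 mm outside, rim 4 mm above its floor. Fixed in the gift tray. Origin: centre of its underside, 5 mm above the countertop; its floor is 3 mm above that origin; z up. The tray is fixed wood, 228 mm (x) by 190 mm (y), rim 14 mm high; its four inserts share its yaw, centres 108 mm (x) by 96 mm (y) apart; which is in which quarter changes.
- match_frame: Small red-rimmed rectangular frame with a grey floor for the matchbox: inside 72 mm (its x) by 53 mm (its y), rim 4 mm wide and 4 mm above its floor. The matchbox lies with its 56 mm side along the frame's x, either way round. Fixed in the gift tray. Origin: centre of its underside, 5 mm above the countertop; its floor is 3 mm above that origin; z up.
- card_frame: Large green-rimmed rectangular frame with a grey floor for the pack of cards: inside 100 mm (its x) by 70 mm (its y), rim 4 mm wide and 4 mm above its floor. The pack lies with its 84 mm side along the frame's x, either way round. Fixed in the gift tray. Origin: centre of its underside, 5 mm above the countertop; its floor is 3 mm above that origin; z up.
- bottle_collar: Yellow round collar for the dropper bottle, the tallest of the inserts: 50 mm inside, 58 mm outside, rim 14 mm above its floor. Fixed in the gift tray. Origin: centre of its underside, 5 mm above the countertop; its floor is 3 mm above that origin; z up.
- varnish_bottle: Pink nail-varnish bottle with a tall white cap, 31 mm across and 79 mm high, standing loose. Does not belong in the tray. Origin: centre of its foot.
- ink_tin: Blue ink-pad tin, 56 mm (its x) by 80 mm (its y) by 17 mm high, shut, lying loose. Does not belong in the tray. Origin: centre of its underside.
Things that resemble listed ones, but are neither listed nor needed, are in the scene too. Leave any purple look-alike of the part that bears tea_light_mid alone.

How it is judged (in metres and radians):
On the way, in this order (a step that is already met when the one before it is completed fails the run):
1. tea light, matchbox and cards lie in their inserts, before the bottle stands in its collar (horizontal distance between tea_light_mid and candle_dish below 0.013 m and z of tea_light_mid in the frame of candle_dish between 0.0065 and 0.0135 m and angle between each of tea_light_mid, match_box_mid, gift_cards_mid's own z axis and vertical below 0.12 rad and linear speed of each of tea_light, match_box, gift_cards below 0.02 m/s and horizontal distance between match_box_mid and match_frame below 0.015 m and z of match_box_mid in the frame of match_frame between 0.007 and 0.014 m and angle between the y axis of match_box_mid and the x axis of match_frame, either way round below 0.35 rad and horizontal distance between gift_cards_mid and card_frame below 0.016 m and z of gift_cards_mid in the frame of card_frame between 0.008 and 0.015 m and angle between the x axis of gift_cards_mid and the x axis of card_frame, either way round below 0.35 rad), for 0.2 s.
2. the dropper bottle stands in the collar (horizontal distance between scent_bottle_mid and bottle_collar below 0.013 m and z of scent_bottle_mid in the frame of bottle_collar between 0.05 and 0.057 m and angle between scent_bottle_mid's own z axis and vertical below 0.12 rad and linear speed of scent_bottle below 0.02 m/s), for 0.2 s.
At the end, for the whole second after the job is handed in: Tea light in the white dish and bottle upright in the collar (centres within 13 mm), matchbox in the red frame (15 mm), cards in the green (16 mm), both along the frame within 0.35 rad; each flat on its floor within 3 mm, at rest; varnish bottle (upright) and ink tin moved under 25 mm (all of step 1 and all of step 2 and distance of each of ink_tin, varnish_bottle from where it was at the start of the episode below 0.025 m and angle between varnish_bottle's own z axis and vertical below 0.2 rad); the robot touches nothing.
It fails at once if the varnish bottle is moved or knocked over (distance of varnish_bottle from where it was at the start of the episode above 0.03 m or angle between varnish_bottle's own z axis and vertical above 0.5 rad).
It fails at once if the ink-pad tin is moved (distance of ink_tin from where it was at the start of the episode above 0.03 m).
It also fails if it takes over 115 s, if anything falls off the work surface, if the arm or the gripper's body presses on something with over 40 N, if the wrist force passes 120 N, or if a joint passes its speed limit or range.

## Working session

There is one attempt and no reset: what is moved stays moved. The work goes in short steps, Python scripts to look and compute and a tool call to move; the robot and the scene stay as the last step left them, time stands still between calls to the robot, and variables do not carry over. Pictures are saved under pics/ and viewed, at most 14 in all, crops included, and the job is handed in when it is done.

Besides the shell and the picture viewer there is one more tool, called after "Request:" as name(argument=value, ...) on one line, values as JSON. apply_moves: Moves the arm, as the interface text tells. Its arguments: {"type":"object","properties":{"motion":{"type":"array","items":{"type":"object","properties":{"offset":{"type":"array","items":{"type":"number"}},"angular":{"type":"array","items":{"type":"number"}},"gripper":{"type":"number"}}}},"squeeze":{"type":"number"}},"required":["motion"]}

```bash
mkdir -p pics
python3 - <<'E'
from station import env, optics
import cv2, numpy as np
o=env.get_obs(); print({k:np.round(v,3).tolist() for k,v in o.items()})
for n in ["top","scene"]:
    im,d=optics.get_image(n); cv2.imwrite(f"pics/{n}0.png",im[:,:,::-1]); np.save(f"{n}0.npy",d)
    c=optics.get_calibration(n); print(n,{k:np.round(v,4).tolist() for k,v in c.items()})
    print((-np.array(c["R"]).T@np.array(c["t"])).round(3))
E
```

```text
{'clock': 0.0, 'qpos': [66.493, 35.289, -0.722, 81.636, 0.466, 63.22, -2.316], 'qd': [-0.036, 0.063, 0.07, -0.078, 0.066, 0.025, 0.041], 'joint_efforts': [-0.0, -45.894, 0.209, -16.574, -0.061, 0.02, 0.0], 'ee_pos': [0.243, -0.602, 0.404], 'ee_rot': [-179.859, 0.004, 21.992], 'force': [0.224, -0.144, -0.538], 'torque': [0.013, -0.008, -0.07], 'finger_force': 0.0, 'gripper_width': 0.093}
top {'fx': 391.8045, 'fy': 391.8045, 'cx': 312.654, 'cy': 197.995, 'R': [[-0.0193, -0.9998, 0.0094], [-0.9832, 0.0173, -0.1815], [0.1813, -0.0128, -0.9833]], 't': [0.0873, 0.5316, 0.9378]}
[0.354 0.09  1.018]
scene {'fx': 442.5739, 'fy': 442.5739, 'cx': 321.3333, 'cy': 203.7118, 'R': [[-0.7537, -0.6569, -0.0221], [-0.2938, 0.3668, -0.8827], [0.5879, -0.6587, -0.4695]], 't': [0.4258, 0.1776, 0.8357]}
[-0.118  0.765  0.559]
```

View pics/top0.png

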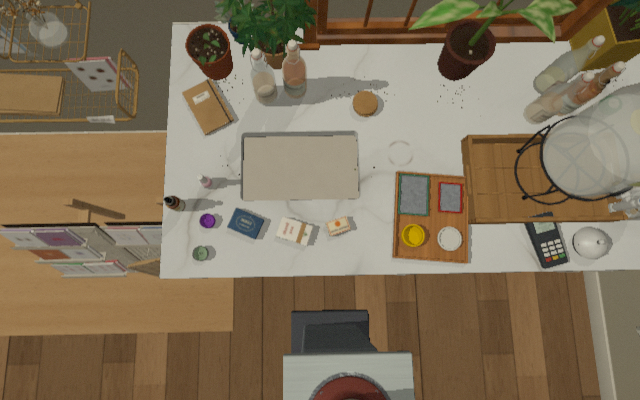

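View pics/scene0.png

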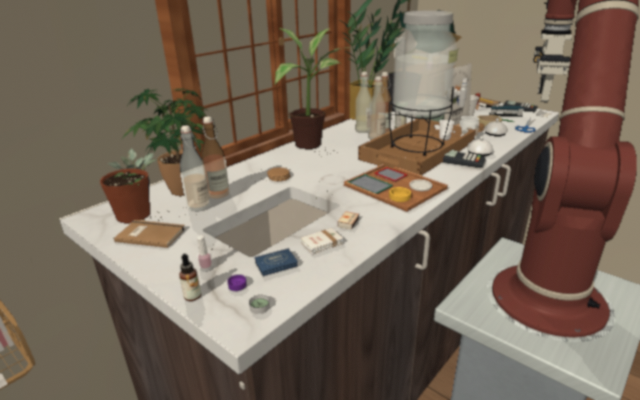

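```bash
cat > h.py <<'E'
from station import env, optics
import cv2, numpy as np
def ray(c,u,v,z):
    R=np.array(c["R"]);t=np.array(c["t"]);C=-R.T@t
    d=R.T@np.array([(u-c["cx"])/c["fx"],(v-c["cy"])/c["fy"],1.]); return C+d*(z-C[2])/d[2]
def proj(c,X):
    p=np.array(c["R"])@np.array(X)+np.array(c["t"]); return c["cx"]+c["fx"]*p[0]/p[2],c["cy"]+c["fy"]*p[1]/p[2]
def rect(c,cnt,z):
    P=np.array([ray(c,*p[0],z)[:2] for p in cnt]).astype(np.float32)
    (x,y),(w,h),a=cv2.minAreaRect(P*1000)
    if w<h: w,h,a=h,w,a+90
    return np.round([x,y,w,h,(a+90)%180-90],1)  # mm, angle of long side
def blobs(m,amin=15):
    cs,_=cv2.findContours(m.astype(np.uint8)*255,cv2.RETR_EXTERNAL,cv2.CHAIN_APPROX_NONE)
    return [k for k in cs if cv2.contourArea(k)>amin]
E
python3 - <<'E'
from h import *
im=cv2.imread("pics/top0.png"); d=np.load("top0.npy"); c=optics.get_calibration("top")
hsv=cv2.cvtColor(im,cv2.COLOR_BGR2HSV); H,S,V=cv2.split(hsv)
R=np.array(c["R"]);t=np.array(c["t"])
v,u=np.mgrid[:400,:640]; P=np.stack([(u-c["cx"])/c["fx"]*d,(v-c["cy"])/c["fy"]*d,d],-1)
W=(P-t)@R; 
z=W[...,2]
print("counter z", np.median(z[255:270,250:380]), "tray wood z",z[217,430],"floors",z[195,412],z[197,450],z[235,413],z[238,450])
def show(n,m,zz,box):
    x0,y0,x1,y1=box; M=np.zeros_like(m); M[y0:y1,x0:x1]=m[y0:y1,x0:x1]
    for k in blobs(M): 
        mm,_=cv2.minEnclosingCircle(k); print(n,np.round(mm),rect(c,k,zz),"z",np.round(np.median(z[M]),4))
up=(z>0.008)&(z<0.2)
show("objs_by_height",up,0.016,(165,150,365,275))
show("tray",(z>0.003)&(z<.05),0.014,(385,160,468,270))
show("green",(H>60)&(H<100)&(S>15)&(V<150),0.010,(395,170,435,220))
show("red",((H<8)|(H>172))&(S>110),0.010,(435,175,466,217))
show("yellow",(H>22)&(H<34)&(S>180),0.020,(395,215,432,260))
show("white",(S<50)&(V>150),0.012,(435,222,466,256))
E
python3 - <<'E'
import cv2
im=cv2.imread("pics/top0.png")
a=cv2.resize(im[165:270,160:360],None,fx=4,fy=4,interpolation=cv2.INTER_CUBIC);cv2.imwrite("pics/crop1.png",a)
E
```

```text
counter z 0.0021127219831672183 tray wood z 0.008678860038391325 floors 0.009427396421862496 0.009582646670063002 0.010721015171399183 0.009310517928077059
objs_by_height [200. 252.] [404.  364.6  38.3  36.4  45.4] z 0.0192
objs_by_height [294. 230.] [456.5 127.1  83.8  54.2  70.6] z 0.0192
objs_by_height [338. 225.] [467.5  14.1  56.4  37.6 -71.5] z 0.0192
objs_by_height [207. 220.] [486.5 350.6  38.8  36.2  89. ] z 0.0192
objs_by_height [245. 223.] [478.3 251.6  80.6  56.   65.5] z 0.0192
objs_by_height [174. 202.] [533.7 436.   58.3  34.2  62.8] z 0.0192
objs_by_height [205. 180.] [591.4 359.5  47.3  30.3  55.5] z 0.0192
tray [436. 213.] [ 501.2 -215.5  288.6  215.6   -5.2] z 0.0088
green [413. 194.] [ 546.  -186.8  106.2   77.1   -5.6] z 0.0128
red [450. 197.] [ 536.6 -282.2   79.9   60.7   -5.1] z 0.0133
yellow [412. 235.] [ 438.1 -174.5   56.4   56.3   -4. ] z 0.0114
white [449. 238.] [ 428.6 -272.1   60.1   58.2  -47.8] z 0.0107
```

View pics/crop1.png

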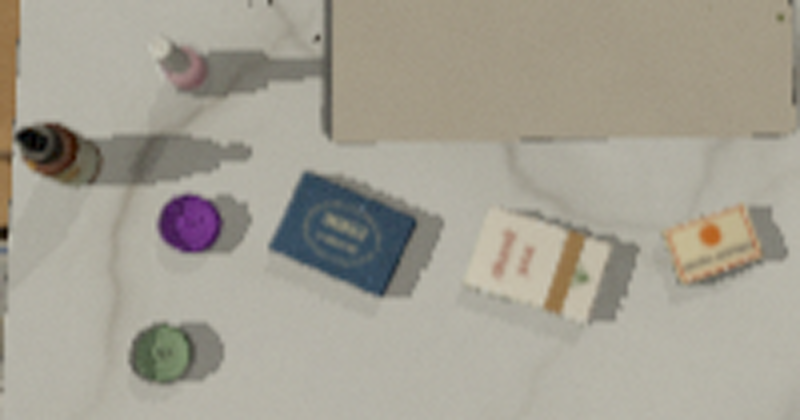

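Candidates by pixel in the top view: tea light is green wax (200,252), not purple (207,220). The matchbox (338,225) and cards (294,230) are distinct from the blue tin (245,223). The bottle is the brown one (174,202), not the pink (205,180). The crop confirms these choices. The insert spacings I measured also match (96–98 mm and 108 mm).

```bash
cat > plan.py <<'E'
import numpy as np, json
from scipy.spatial.transform import Rotation as Ro
from h import env
def plan(wps, level=True):
    """wps: (x,y,z,yaw,nrows,grip). prints rows, rounding carried over."""
    o=env.get_obs(); p=np.array(o["ee_pos"]); R=Ro.from_euler("xyz",o["ee_rot"],degrees=True)
    print("from",p.round(4),np.round(o["ee_rot"],2),"t",round(o["clock"],1))
    rows=[]
    for x,y,z,yaw,n,g in wps:
        T=np.array([x,y,z])
        for i in range(n):
            w=(Ro.from_euler("xyz",[180,0,yaw],degrees=True))
            step=(T-p)/(n-i); off=R.inv().apply(step).round(3)
            rv=np.degrees((R.inv()*w).as_rotvec()); a=(rv/(n-i)).round(1)
            p=p+R.apply(off); R=R*Ro.from_rotvec(np.radians(a))
            rows.append(dict(offset=[float(k)+0 for k in off],angular=[float(k)+0 for k in a],gripper=g))
            assert np.linalg.norm(off)<.05 and np.linalg.norm(a)<8.59,(i,off,a)
    while len(rows)%5: rows.append(dict(offset=[0,0,0],angular=[0,0,0],gripper=rows[-1]["gripper"]))
    for i in range(0,len(rows),5): print(json.dumps(rows[i:i+5],separators=(",",":")))
E
python3 -c "
from plan import *
plan([(.45,-.25,.36,60,10,100),(.467,.014,.30,108.5,8,100),(.467,.014,.30,108.5,2,100)])"
```

```text
from [ 0.2433 -0.6025  0.4037] [-179.87    0.     21.99] t 0.1
[{"offset":[0.032,-0.025,0.004],"angular":[0.0,0.0,-3.8],"gripper":100},{"offset":[0.034,-0.023,0.004],"angular":[0.0,0.0,-3.8],"gripper":100},{"offset":[0.035,-0.02,0.005],"angular":[0.0,0.0,-3.8],"gripper":100},{"offset":[0.037,-0.018,0.004],"angular":[0.0,0.0,-3.8],"gripper":100},{"offset":[0.038,-0.016,0.005],"angular":[0.0,0.0,-3.8],"gripper":100}]
[{"offset":[0.039,-0.013,0.004],"angular":[0.0,0.0,-3.8],"gripper":100},{"offset":[0.039,-0.01,0.005],"angular":[0.0,0.0,-3.8],"gripper":100},{"offset":[0.04,-0.008,0.004],"angular":[0.0,0.0,-3.8],"gripper":100},{"offset":[0.041,-0.005,0.005],"angular":[-0.1,0.0,-3.8],"gripper":100},{"offset":[0.041,-0.002,0.004],"angular":[0.0,-0.1,-3.8],"gripper":100}]
[{"offset":[0.03,-0.015,0.008],"angular":[0.0,0.0,-6.1],"gripper":100},{"offset":[0.031,-0.011,0.007],"angular":[0.0,0.0,-6.1],"gripper":100},{"offset":[0.032,-0.008,0.008],"angular":[0.0,0.0,-6.1],"gripper":100},{"offset":[0.033,-0.005,0.007],"angular":[0.0,0.0,-6.0],"gripper":100},{"offset":[0.033,-0.001,0.008],"angular":[0.0,0.0,-6.1],"gripper":100}]
[{"offset":[0.033,0.002,0.007],"angular":[0.0,0.0,-6.0],"gripper":100},{"offset":[0.032,0.006,0.008],"angular":[0.0,0.0,-6.1],"gripper":100},{"offset":[0.032,0.009,0.007],"angular":[0.0,0.0,-6.0],"gripper":100},{"offset":[0.0,0.0,0.0],"angular":[0.0,0.0,0.0],"gripper":100},{"offset":[0.0,0.0,0.0],"angular":[0.0,0.0,0.0],"gripper":100}]
```

Request:
apply_moves(motion=[{"offset":[0.032,-0.025,0.004],"angular":[0,0,-3.8],"gripper":100},{"offset":[0.034,-0.023,0.004],"angular":[0,0,-3.8],"gripper":100},{"offset":[0.035,-0.02,0.005],"angular":[0,0,-3.8],"gripper":100},{"offset":[0.037,-0.018,0.004],"angular":[0,0,-3.8],"gripper":100},{"offset":[0.038,-0.016,0.005],"angular":[0,0,-3.8],"gripper":100}])

```text
clock: 0.6
ee_pos: [0.347, -0.4247, 0.3823]
ee_rot: [-180.0, -0.0, 41.1]
force: [0.9, 0.8, -0.4]
gripper_width: 0.0932
finger_force: 0.0
```

Request:
apply_moves(motion=[{"offset":[0.039,-0.013,0.004],"angular":[0,0,-3.8],"gripper":100},{"offset":[0.039,-0.01,0.005],"angular":[0,0,-3.8],"gripper":100},{"offset":[0.04,-0.008,0.004],"angular":[0,0,-3.8],"gripper":100},{"offset":[0.041,-0.005,0.005],"angular":[0,0,-3.8],"gripper":100},{"offset":[0.041,-0.002,0.004],"angular":[0,0,-3.8],"gripper":100}])

```text
clock: 1.1
ee_pos: [0.4511, -0.2487, 0.3603]
ee_rot: [-180.0, 0.0, 60.1]
force: [0.6, -0.5, -0.5]
gripper_width: 0.0928
finger_force: 0.0
```

Request:
apply_moves(motion=[{"offset":[0.03,-0.015,0.008],"angular":[0,0,-6.1],"gripper":100},{"offset":[0.031,-0.011,0.007],"angular":[0,0,-6.1],"gripper":100},{"offset":[0.032,-0.008,0.008],"angular":[0,0,-6.1],"gripper":100},{"offset":[0.033,-0.005,0.007],"angular":[0,0,-6.0],"gripper":100},{"offset":[0.033,-0.001,0.008],"angular":[0,0,-6.1],"gripper":100}])

```text
clock: 1.6
ee_pos: [0.4612, -0.0836, 0.3224]
ee_rot: [-180.0, -0.0, 90.6]
force: [0.5, 0.0, -0.3]
gripper_width: 0.0926
finger_force: 0.0
```

Request:
apply_moves(motion=[{"offset":[0.033,0.002,0.007],"angular":[0,0,-6.0],"gripper":100},{"offset":[0.032,0.006,0.008],"angular":[0,0,-6.1],"gripper":100},{"offset":[0.032,0.009,0.007],"angular":[0,0,-6.0],"gripper":100},{"offset":[0,0,0],"angular":[0,0,0],"gripper":100},{"offset":[0,0,0],"angular":[0,0,0],"gripper":100}])

```text
clock: 2.1
ee_pos: [0.4673, 0.0142, 0.3004]
ee_rot: [-179.9, -0.0, 108.5]
force: [-0.4, -1.0, 0.1]
gripper_width: 0.0928
finger_force: 0.0
```

Run:
```python
from h import *
o=env.get_obs();print(np.round(o["ee_pos"],4),np.round(o["ee_rot"],2),np.round(o["qpos"]))
c=optics.get_calibration("wrist"); im,d=optics.get_image("wrist"); cv2.imwrite("pics/w1.png",im[:,:,::-1]); np.save("w1.npy",d)
R=np.array(c["R"]);t=np.array(c["t"]);print((-R.T@t).round(3),R.round(2).tolist(),proj(c,(.467,.014,.016)))
```

```text
[0.4673 0.0142 0.3004] [-1.7993e+02 -1.0000e-02  1.0854e+02] [ 12.  30. -24. 117.  20.  37.  -7.]
[0.442 0.089 0.28 ] [[0.95, 0.32, -0.0], [0.3, -0.91, 0.29], [0.09, -0.27, -0.96]] (np.float64(319.1598313448746), np.float64(205.32827598823263))
```

View pics/w1.png

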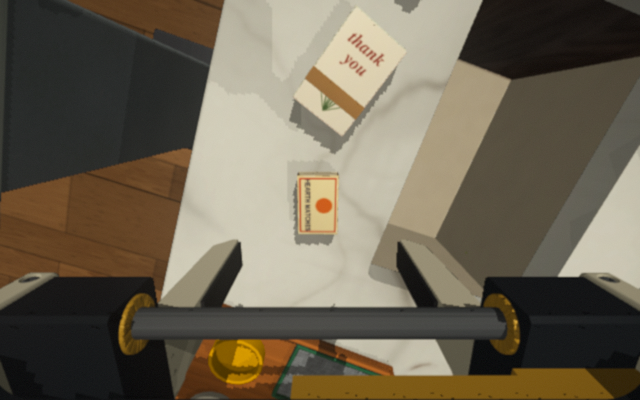

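The matchbox centre is at about (318,205), against a prediction of (319,205), and it is square to the fingers. I'll descend and grip.

Request:
apply_moves(motion=[{"offset":[0,0,0.03],"angular":[0,0,0],"gripper":100},{"offset":[0,0,0.03],"angular":[0,0,0],"gripper":100},{"offset":[0,0,0.03],"angular":[0,0,0],"gripper":100},{"offset":[0,0,0.018],"angular":[0,0,0],"gripper":100},{"offset":[0,0,0],"angular":[0,0,0],"gripper":100}], squeeze=15)

```text
clock: 2.65
ee_pos: [0.4669, 0.0122, 0.191]
ee_rot: [-179.7, 0.0, 108.3]
force: [0.3, 0.1, 0.0]
gripper_width: 0.0932
finger_force: 0.0
```

Request:
apply_moves(motion=[{"offset":[0,0,0],"angular":[0,0,0],"gripper":0},{"offset":[0,0,0],"angular":[0,0,0],"gripper":0},{"offset":[0,0,0],"angular":[0,0,0],"gripper":0},{"offset":[0,0,0],"angular":[0,0,0],"gripper":0},{"offset":[0,0,0],"angular":[0,0,0],"gripper":0}])

```text
clock: 3.15
ee_pos: [0.4676, 0.0138, 0.1933]
ee_rot: [179.9, 0.0, 108.5]
force: [-0.3, -0.3, -1.1]
gripper_width: 0.0574
finger_force: 0.0
```

Request:
apply_moves(motion=[{"offset":[0,0,0],"angular":[0,0,0],"gripper":0},{"offset":[0,0,0],"angular":[0,0,0],"gripper":0},{"offset":[0,0,0],"angular":[0,0,0],"gripper":0},{"offset":[0,0,0],"angular":[0,0,0],"gripper":0},{"offset":[0,0,0],"angular":[0,0,0],"gripper":0}])

```text
clock: 3.65
ee_pos: [0.4674, 0.0139, 0.1928]
ee_rot: [-180.0, -0.0, 108.5]
force: [0.0, 0.5, 1.6]
gripper_width: 0.038
finger_force: 15.0
```

```bash
python3 -c "
from plan import *
plan([(.467,.014,.272,108.5,5,0),(.5366,-.2822,.272,174.8,12,0),(.5366,-.2822,.272,174.8,3,0)])"
```

```text
from [0.4674 0.0139 0.1928] [-179.99   -0.    108.5 ] t 3.6
[{"offset":[0.0,0.0,-0.016],"angular":[0.0,0.0,0.0],"gripper":0},{"offset":[0.0,0.0,-0.016],"angular":[0.0,0.0,0.0],"gripper":0},{"offset":[0.0,0.0,-0.016],"angular":[0.0,0.0,0.0],"gripper":0},{"offset":[0.0,0.0,-0.016],"angular":[0.0,0.0,0.0],"gripper":0},{"offset":[0.0,0.0,-0.015],"angular":[0.0,0.0,0.0],"gripper":0}]
[{"offset":[-0.025,-0.002,0.0],"angular":[0.0,0.0,-5.5],"gripper":0},{"offset":[-0.025,-0.005,0.0],"angular":[0.0,0.0,-5.5],"gripper":0},{"offset":[-0.024,-0.007,0.0],"angular":[0.0,0.0,-5.5],"gripper":0},{"offset":[-0.024,-0.009,0.0],"angular":[0.0,0.0,-5.5],"gripper":0},{"offset":[-0.022,-0.012,0.0],"angular":[0.0,0.0,-5.5],"gripper":0}]
[{"offset":[-0.021,-0.014,0.0],"angular":[0.0,0.0,-5.5],"gripper":0},{"offset":[-0.02,-0.016,0.0],"angular":[0.0,0.0,-5.6],"gripper":0},{"offset":[-0.018,-0.018,0.0],"angular":[0.0,0.0,-5.5],"gripper":0},{"offset":[-0.017,-0.019,0.0],"angular":[0.0,0.0,-5.6],"gripper":0},{"offset":[-0.015,-0.021,0.0],"angular":[0.0,0.0,-5.5],"gripper":0}]
[{"offset":[-0.012,-0.022,0.0],"angular":[0.0,0.0,-5.6],"gripper":0},{"offset":[-0.01,-0.023,0.0],"angular":[0.0,0.0,-5.5],"gripper":0},{"offset":[0.0,0.0,0.0],"angular":[0.0,0.0,0.0],"gripper":0},{"offset":[0.0,0.0,0.0],"angular":[0.0,0.0,0.0],"gripper":0},{"offset":[0.0,0.0,0.0],"angular":[0.0,0.0,0.0],"gripper":0}]
```

Request:
apply_moves(motion=[{"offset":[0,0,-0.016],"angular":[0,0,0],"gripper":0},{"offset":[0,0,-0.016],"angular":[0,0,0],"gripper":0},{"offset":[0,0,-0.016],"angular":[0,0,0],"gripper":0},{"offset":[0,0,-0.016],"angular":[0,0,0],"gripper":0},{"offset":[0,0,-0.015],"angular":[0,0,0],"gripper":0}])

```text
clock: 4.15
ee_pos: [0.4673, 0.0138, 0.2723]
ee_rot: [-180.0, -0.0, 108.5]
force: [0.2, -0.9, -0.2]
gripper_width: 0.0377
finger_force: 15.0
```

Request:
apply_moves(motion=[{"offset":[-0.025,-0.002,0],"angular":[0,0,-5.5],"gripper":0},{"offset":[-0.025,-0.005,0],"angular":[0,0,-5.5],"gripper":0},{"offset":[-0.024,-0.007,0],"angular":[0,0,-5.5],"gripper":0},{"offset":[-0.024,-0.009,0],"angular":[0,0,-5.5],"gripper":0},{"offset":[-0.022,-0.012,0],"angular":[0,0,-5.5],"gripper":0}])

```text
clock: 4.65
ee_pos: [0.4965, -0.1101, 0.2716]
ee_rot: [-180.0, -0.0, 136.2]
force: [-0.6, 0.5, -0.4]
gripper_width: 0.0379
finger_force: 15.0
```

Request:
apply_moves(motion=[{"offset":[-0.021,-0.014,0],"angular":[0,0,-5.5],"gripper":0},{"offset":[-0.02,-0.016,0],"angular":[0,0,-5.6],"gripper":0},{"offset":[-0.018,-0.018,0],"angular":[0,0,-5.5],"gripper":0},{"offset":[-0.017,-0.019,0],"angular":[0,0,-5.6],"gripper":0},{"offset":[-0.015,-0.021,0],"angular":[0,0,-5.5],"gripper":0}])

```text
clock: 5.15
ee_pos: [0.5252, -0.2345, 0.2714]
ee_rot: [180.0, -0.0, 163.9]
force: [0.2, -0.0, -0.3]
gripper_width: 0.0378
finger_force: 15.0
```

Request:
apply_moves(motion=[{"offset":[-0.012,-0.022,0],"angular":[0,0,-5.6],"gripper":0},{"offset":[-0.01,-0.023,0],"angular":[0,0,-5.5],"gripper":0},{"offset":[0,0,0],"angular":[0,0,0],"gripper":0},{"offset":[0,0,0],"angular":[0,0,0],"gripper":0},{"offset":[0,0,0],"angular":[0,0,0],"gripper":0}])

```text
clock: 5.65
ee_pos: [0.5361, -0.2807, 0.2717]
ee_rot: [179.9, -0.0, 174.9]
force: [0.3, 0.3, 0.4]
gripper_width: 0.0377
finger_force: 15.0
```

Run:
```python
from h import *
o=env.get_obs();print(np.round(o["ee_pos"],4),np.round(o["ee_rot"],2),o["gripper_width"],np.round(o["qpos"]))
c=optics.get_calibration("wrist"); im,d=optics.get_image("wrist"); im=im[:,:,::-1].copy()
for p in [(.5366,-.2822,.012),(.546,-.187,.012),(.438,-.1745,.022),(.4286,-.272,.012)]:
    q=proj(c,p); print(np.round(q)); cv2.drawMarker(im,(int(q[0]),int(q[1])),(255,0,255),0,12,1)
cv2.imwrite("pics/w2.png",im)
```

```text
[ 0.5361 -0.2807  0.2717] [ 1.7993e+02 -3.0000e-02  1.7487e+02] 0.0376542907805204 [ 51.  47. -44.  97.  39.  53.  76.]
[318. 216.]
[432. 217.]
[458.  74.]
[318.  75.]
```

View pics/w2.png

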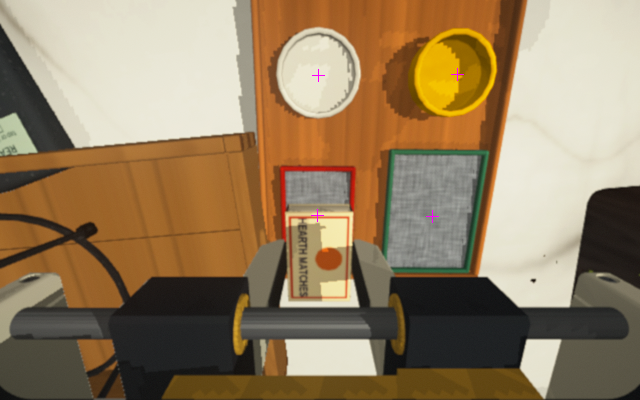

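Request:
apply_moves(motion=[{"offset":[0,0,0.02],"angular":[0,0,0],"gripper":0},{"offset":[0,0,0.02],"angular":[0,0,0],"gripper":0},{"offset":[0,0,0.018],"angular":[0,0,0],"gripper":0},{"offset":[0,0,0.008],"angular":[0,0,0],"gripper":0},{"offset":[0,0,0.003],"angular":[0,0,0],"gripper":0}])

```text
clock: 6.2
ee_pos: [0.5361, -0.2812, 0.2022]
ee_rot: [180.0, -0.1, 174.9]
force: [-0.5, 0.0, 0.2]
gripper_width: 0.0382
finger_force: 15.0
```

Request:
apply_moves(motion=[{"offset":[0,0,0.001],"angular":[0,0,0],"gripper":0},{"offset":[0,0,0],"angular":[0,0,0],"gripper":0},{"offset":[0,0,0],"angular":[0,0,0],"gripper":56},{"offset":[0,0,0],"angular":[0,0,0],"gripper":56},{"offset":[0,0,0],"angular":[0,0,0],"gripper":56}])

```text
clock: 6.7
ee_pos: [0.5363, -0.2823, 0.2022]
ee_rot: [-180.0, 0.0, 174.8]
force: [0.4, -0.3, 0.2]
gripper_width: 0.0516
finger_force: 0.0
```

Request:
apply_moves(motion=[{"offset":[0,0,0],"angular":[0,0,0],"gripper":56},{"offset":[0,0,-0.01],"angular":[0,0,0],"gripper":56},{"offset":[0,0,-0.03],"angular":[0,0,0],"gripper":56},{"offset":[0,0,-0.04],"angular":[0,0,0],"gripper":80},{"offset":[0,0,-0.02],"angular":[0,0,0],"gripper":80}])

```text
clock: 7.2
ee_pos: [0.537, -0.2819, 0.3057]
ee_rot: [-180.0, 0.3, 174.8]
force: [1.2, 0.2, -0.3]
gripper_width: 0.0633
finger_force: 0.0
```

```bash
python3 -c "
from plan import *
plan([(.46,.05,.33,176,9,80),(.404,.365,.30,176,9,80),(.404,.365,.30,176,2,80)])"
```

```text
from [ 0.537  -0.2819  0.3057] [-179.96    0.29  174.82] t 7.2
[{"offset":[0.012,0.036,-0.003],"angular":[0.0,0.0,-0.1],"gripper":80},{"offset":[0.012,0.036,-0.003],"angular":[0.0,0.0,-0.1],"gripper":80},{"offset":[0.012,0.036,-0.003],"angular":[0.0,0.0,-0.1],"gripper":80},{"offset":[0.012,0.036,-0.003],"angular":[0.0,0.0,-0.1],"gripper":80},{"offset":[0.011,0.036,-0.003],"angular":[0.0,0.1,-0.2],"gripper":80}]
[{"offset":[0.011,0.036,-0.002],"angular":[0.0,0.0,-0.1],"gripper":80},{"offset":[0.011,0.036,-0.003],"angular":[0.0,0.1,-0.2],"gripper":80},{"offset":[0.012,0.036,-0.002],"angular":[0.0,0.0,-0.1],"gripper":80},{"offset":[0.011,0.036,-0.003],"angular":[0.0,0.1,-0.2],"gripper":80},{"offset":[0.009,0.035,0.003],"angular":[0.0,0.0,0.0],"gripper":80}]
[{"offset":[0.009,0.034,0.003],"angular":[0.0,0.0,0.0],"gripper":80},{"offset":[0.009,0.035,0.003],"angular":[0.0,0.0,0.0],"gripper":80},{"offset":[0.008,0.034,0.003],"angular":[0.0,0.0,0.0],"gripper":80},{"offset":[0.009,0.035,0.004],"angular":[0.0,0.0,0.0],"gripper":80},{"offset":[0.008,0.034,0.003],"angular":[0.0,0.0,0.0],"gripper":80}]
[{"offset":[0.009,0.035,0.004],"angular":[0.0,0.0,0.0],"gripper":80},{"offset":[0.008,0.034,0.003],"angular":[0.0,0.0,0.0],"gripper":80},{"offset":[0.009,0.035,0.004],"angular":[0.0,0.0,0.0],"gripper":80},{"offset":[0.0,0.0,0.0],"angular":[0.0,0.0,0.0],"gripper":80},{"offset":[0.0,0.0,0.0],"angular":[0.0,0.0,0.0],"gripper":80}]
```

Request:
apply_moves(motion=[{"offset":[0.012,0.036,-0.003],"angular":[0,0,0],"gripper":80},{"offset":[0.012,0.036,-0.003],"angular":[0,0,0],"gripper":80},{"offset":[0.012,0.036,-0.003],"angular":[0,0,0],"gripper":80},{"offset":[0.012,0.036,-0.003],"angular":[0,0,0],"gripper":80},{"offset":[0.011,0.036,-0.003],"angular":[0,0,0],"gripper":80}])

```text
clock: 7.7
ee_pos: [0.4931, -0.0961, 0.3178]
ee_rot: [-180.0, 0.1, 174.8]
force: [1.0, 0.6, 0.1]
gripper_width: 0.0744
finger_force: 0.0
```

Request:
apply_moves(motion=[{"offset":[0.011,0.036,-0.002],"angular":[0,0,0],"gripper":80},{"offset":[0.011,0.036,-0.003],"angular":[0,0,0],"gripper":80},{"offset":[0.012,0.036,-0.002],"angular":[0,0,0],"gripper":80},{"offset":[0.011,0.036,-0.003],"angular":[0,0,0],"gripper":80},{"offset":[0.009,0.035,0.003],"angular":[0,0,0],"gripper":80}])

```text
clock: 8.2
ee_pos: [0.4557, 0.0874, 0.3252]
ee_rot: [180.0, 0.1, 174.8]
force: [1.7, 0.6, -0.9]
gripper_width: 0.0743
finger_force: 0.0
```

Request:
apply_moves(motion=[{"offset":[0.009,0.034,0.003],"angular":[0,0,0],"gripper":80},{"offset":[0.009,0.035,0.003],"angular":[0,0,0],"gripper":80},{"offset":[0.008,0.034,0.003],"angular":[0,0,0],"gripper":80},{"offset":[0.009,0.035,0.004],"angular":[0,0,0],"gripper":80},{"offset":[0.008,0.034,0.003],"angular":[0,0,0],"gripper":80}])

```text
clock: 8.7
ee_pos: [0.4284, 0.2624, 0.3084]
ee_rot: [180.0, 0.0, 174.8]
force: [0.8, 0.5, 0.5]
gripper_width: 0.0744
finger_force: 0.0
```

Request:
apply_moves(motion=[{"offset":[0.009,0.035,0.004],"angular":[0,0,0],"gripper":80},{"offset":[0.008,0.034,0.003],"angular":[0,0,0],"gripper":80},{"offset":[0.009,0.035,0.004],"angular":[0,0,0],"gripper":80},{"offset":[0,0,0],"angular":[0,0,0],"gripper":80},{"offset":[0,0,0],"angular":[0,0,0],"gripper":80}])

```text
clock: 9.2
ee_pos: [0.4119, 0.3674, 0.2972]
ee_rot: [180.0, 0.0, 174.9]
force: [-0.1, -0.4, -0.2]
gripper_width: 0.0749
finger_force: 0.0
```

Run:
```python
from h import *
o=env.get_obs();print(np.round(o["ee_pos"],4),np.round(o["ee_rot"],2),o["gripper_width"],np.round(o["qpos"]))
im,d=optics.get_image("top"); im=im[:,:,::-1].copy(); t=cv2.resize(im[165:270,385:475],None,fx=3,fy=3); 
c=optics.get_calibration("wrist"); im,d=optics.get_image("wrist"); im=im[:,:,::-1].copy()
cv2.imwrite("w3raw.png",im)
q=proj(c,(.404,.365,.015)); print(q); cv2.drawMarker(im,(int(q[0]),int(q[1])),(255,0,255),0,12,1)
im[:t.shape[0],:t.shape[1]]=t
cv2.imwrite("pics/w3.png",im)
```

```text
[0.4119 0.3674 0.2972] [179.99   0.   174.92] 0.0748871203122911 [-18.  40. -41. 104.  34.  49.   9.]
(np.float64(317.8834292239428), np.float64(197.7188270029251))
```

View pics/w3.png

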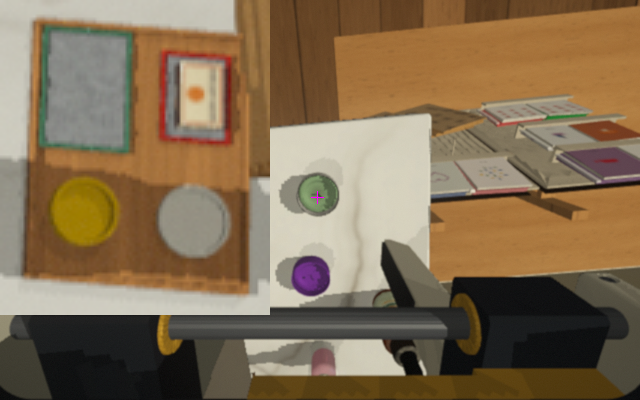

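The crop shows the matchbox inside the red frame. The tea light is at (318,194), about 3 mm further from me than marked.

Request:
apply_moves(motion=[{"offset":[0.011,-0.003,0.02],"angular":[0,0,0],"gripper":80},{"offset":[0,0,0.03],"angular":[0,0,0],"gripper":80},{"offset":[0,0,0.03],"angular":[0,0,0],"gripper":80},{"offset":[0,0,0.02],"angular":[0,0,0],"gripper":80},{"offset":[0,0,0.005],"angular":[0,0,0],"gripper":80}], squeeze=10)

```text
clock: 9.8
ee_pos: [0.4018, 0.3624, 0.19]
ee_rot: [-179.8, -0.1, 174.7]
force: [0.4, -0.2, -0.5]
gripper_width: 0.0742
finger_force: 0.0
```

Request:
apply_moves(motion=[{"offset":[0,0,0],"angular":[0,0,0],"gripper":0},{"offset":[0,0,0],"angular":[0,0,0],"gripper":0},{"offset":[0,0,0],"angular":[0,0,0],"gripper":0},{"offset":[0,0,0],"angular":[0,0,0],"gripper":0},{"offset":[0,0,0],"angular":[0,0,0],"gripper":0}])

```text
clock: 10.3
ee_pos: [0.4015, 0.3648, 0.1924]
ee_rot: [179.9, 0.0, 174.8]
force: [-0.1, 0.5, 0.2]
gripper_width: 0.039
finger_force: 0.1
```

Request:
apply_moves(motion=[{"offset":[0,0,0],"angular":[0,0,0],"gripper":0},{"offset":[0,0,0],"angular":[0,0,0],"gripper":0},{"offset":[0,0,0],"angular":[0,0,0],"gripper":0},{"offset":[0,0,0],"angular":[0,0,0],"gripper":0},{"offset":[0,0,0],"angular":[0,0,0],"gripper":0}])

```text
clock: 10.8
ee_pos: [0.4014, 0.3649, 0.1923]
ee_rot: [180.0, 0.0, 174.8]
force: [-0.5, 0.4, 5.4]
gripper_width: 0.0372
finger_force: 10.0
```

```bash
python3 -c "
from plan import *
plan([(.402,.36,.27,174.8,4,0),(.47,.05,.28,174.8,10,0),(.4286,-.272,.275,174.8,10,0),(.4286,-.272,.275,174.8,1,0)])"
```

```text
from [0.4014 0.3649 0.1923] [1.7997e+02 5.0000e-02 1.7480e+02] t 10.8
[{"offset":[0.0,-0.001,-0.019],"angular":[0.0,0.0,0.0],"gripper":0},{"offset":[0.0,-0.001,-0.02],"angular":[0.0,0.0,0.0],"gripper":0},{"offset":[-0.001,-0.001,-0.019],"angular":[0.0,0.0,0.0],"gripper":0},{"offset":[0.0,-0.002,-0.02],"angular":[0.0,0.0,0.0],"gripper":0},{"offset":[-0.01,-0.03,-0.001],"angular":[0.0,0.0,0.0],"gripper":0}]
[{"offset":[-0.01,-0.03,-0.001],"angular":[0.0,0.0,0.0],"gripper":0},{"offset":[-0.009,-0.03,-0.001],"angular":[0.0,0.0,0.0],"gripper":0},{"offset":[-0.01,-0.03,-0.001],"angular":[0.0,0.0,0.0],"gripper":0},{"offset":[-0.009,-0.03,-0.001],"angular":[0.0,0.0,0.0],"gripper":0},{"offset":[-0.01,-0.03,-0.001],"angular":[0.0,0.0,0.0],"gripper":0}]
[{"offset":[-0.009,-0.031,-0.001],"angular":[0.0,0.0,0.0],"gripper":0},{"offset":[-0.01,-0.03,-0.001],"angular":[0.0,0.0,0.0],"gripper":0},{"offset":[-0.009,-0.031,-0.001],"angular":[0.0,0.0,0.0],"gripper":0},{"offset":[-0.01,-0.03,-0.001],"angular":[0.0,0.0,0.0],"gripper":0},{"offset":[0.001,-0.032,0.001],"angular":[0.0,0.0,0.0],"gripper":0}]
[{"offset":[0.001,-0.033,0.0],"angular":[0.0,0.0,0.0],"gripper":0},{"offset":[0.001,-0.032,0.001],"angular":[0.0,0.0,0.0],"gripper":0},{"offset":[0.001,-0.033,0.0],"angular":[0.0,0.0,0.0],"gripper":0},{"offset":[0.001,-0.032,0.001],"angular":[0.0,0.0,0.0],"gripper":0},{"offset":[0.001,-0.033,0.0],"angular":[0.0,0.0,0.0],"gripper":0}]
[{"offset":[0.002,-0.032,0.001],"angular":[0.0,0.0,0.0],"gripper":0},{"offset":[0.001,-0.033,0.0],"angular":[0.0,0.0,0.0],"gripper":0},{"offset":[0.002,-0.032,0.001],"angular":[0.0,0.0,0.0],"gripper":0},{"offset":[0.001,-0.033,0.0],"angular":[0.0,0.0,0.0],"gripper":0},{"offset":[0.0,0.0,0.0],"angular":[0.0,0.0,0.0],"gripper":0}]
```

Request:
apply_moves(motion=[{"offset":[0,-0.001,-0.019],"angular":[0,0,0],"gripper":0},{"offset":[0,-0.001,-0.02],"angular":[0,0,0],"gripper":0},{"offset":[-0.001,-0.001,-0.019],"angular":[0,0,0],"gripper":0},{"offset":[0,-0.002,-0.02],"angular":[0,0,0],"gripper":0},{"offset":[-0.01,-0.03,-0.001],"angular":[0,0,0],"gripper":0}])

```text
clock: 11.3
ee_pos: [0.4078, 0.3329, 0.2735]
ee_rot: [179.4, 0.1, 175.2]
force: [0.0, -0.1, -0.4]
gripper_width: 0.0367
finger_force: 10.0
```

Request:
apply_moves(motion=[{"offset":[-0.01,-0.03,-0.001],"angular":[0,0,0],"gripper":0},{"offset":[-0.009,-0.03,-0.001],"angular":[0,0,0],"gripper":0},{"offset":[-0.01,-0.03,-0.001],"angular":[0,0,0],"gripper":0},{"offset":[-0.009,-0.03,-0.001],"angular":[0,0,0],"gripper":0},{"offset":[-0.01,-0.03,-0.001],"angular":[0,0,0],"gripper":0}])

```text
clock: 11.8
ee_pos: [0.4432, 0.1737, 0.2755]
ee_rot: [-180.0, -0.1, 174.8]
force: [1.2, -0.5, 0.2]
gripper_width: 0.0368
finger_force: 10.0
```

Request:
apply_moves(motion=[{"offset":[-0.009,-0.031,-0.001],"angular":[0,0,0],"gripper":0},{"offset":[-0.01,-0.03,-0.001],"angular":[0,0,0],"gripper":0},{"offset":[-0.009,-0.031,-0.001],"angular":[0,0,0],"gripper":0},{"offset":[-0.01,-0.03,-0.001],"angular":[0,0,0],"gripper":0},{"offset":[0.001,-0.032,0.001],"angular":[0,0,0],"gripper":0}])

```text
clock: 12.3
ee_pos: [0.4671, 0.017, 0.2787]
ee_rot: [179.9, 0.1, 174.7]
force: [1.0, 0.3, -0.8]
gripper_width: 0.037
finger_force: 10.0
```

Request:
apply_moves(motion=[{"offset":[0.001,-0.033,0],"angular":[0,0,0],"gripper":0},{"offset":[0.001,-0.032,0.001],"angular":[0,0,0],"gripper":0},{"offset":[0.001,-0.033,0],"angular":[0,0,0],"gripper":0},{"offset":[0.001,-0.032,0.001],"angular":[0,0,0],"gripper":0},{"offset":[0.001,-0.033,0],"angular":[0,0,0],"gripper":0}])

```text
clock: 12.8
ee_pos: [0.4458, -0.1447, 0.2763]
ee_rot: [180.0, -0.0, 174.8]
force: [0.3, -0.2, -0.5]
gripper_width: 0.0373
finger_force: 10.0
```

Request:
apply_moves(motion=[{"offset":[0.002,-0.032,0.001],"angular":[0,0,0],"gripper":0},{"offset":[0.001,-0.033,0],"angular":[0,0,0],"gripper":0},{"offset":[0.002,-0.032,0.001],"angular":[0,0,0],"gripper":0},{"offset":[0.001,-0.033,0],"angular":[0,0,0],"gripper":0},{"offset":[0,0,0],"angular":[0,0,0],"gripper":0}])

```text
clock: 13.3
ee_pos: [0.427, -0.2777, 0.2734]
ee_rot: [-179.9, -0.1, 174.2]
force: [0.3, -0.1, -0.6]
gripper_width: 0.0369
finger_force: 10.0
```

```bash
python3 - <<'E'
from h import *
o=env.get_obs();print(np.round(o["ee_pos"],4),np.round(o["ee_rot"],2),o["gripper_width"],o["finger_force"])
im,d=optics.get_image("wrist"); im=im[:,:,::-1].copy(); cv2.imwrite("pics/w4.png",im)
E
python3 -c "
from plan import *
plan([(.4286,-.272,.275,174.8,2,0)])"
```

```text
[ 0.427  -0.2777  0.2734] [-1.7987e+02 -1.3000e-01  1.7425e+02] 0.03685977231026762 9.999268213869072
from [ 0.4276 -0.2749  0.2738] [ 1.7999e+02 -8.0000e-02  1.7446e+02] t 13.3
[{"offset":[0.0,0.001,-0.001],"angular":[0.0,0.0,-0.2],"gripper":0},{"offset":[-0.001,0.002,0.0],"angular":[0.0,-0.1,-0.1],"gripper":0},{"offset":[0,0,0],"angular":[0,0,0],"gripper":0},{"offset":[0,0,0],"angular":[0,0,0],"gripper":0},{"offset":[0,0,0],"angular":[0,0,0],"gripper":0}]
```

View pics/w4.png

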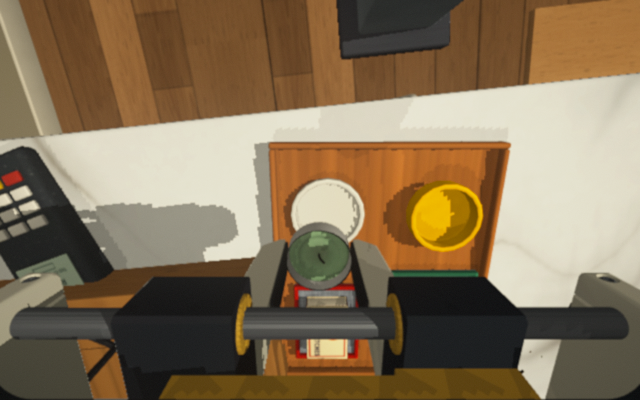

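Request:
apply_moves(motion=[{"offset":[0,0,0.02],"angular":[0,0,0],"gripper":0},{"offset":[0,0,0.02],"angular":[0,0,0],"gripper":0},{"offset":[0,0,0.02],"angular":[0,0,0],"gripper":0},{"offset":[0,0,0.01],"angular":[0,0,0],"gripper":0},{"offset":[0,0,0.003],"angular":[0,0,0],"gripper":0}])

```text
clock: 13.85
ee_pos: [0.4286, -0.2713, 0.2009]
ee_rot: [179.9, -0.1, 174.9]
force: [-1.0, 0.3, 0.1]
gripper_width: 0.0369
finger_force: 10.0
```

Request:
apply_moves(motion=[{"offset":[0,0,0.001],"angular":[0,0,0],"gripper":0},{"offset":[0,0,0],"angular":[0,0,0],"gripper":0},{"offset":[0,0,0],"angular":[0,0,0],"gripper":56},{"offset":[0,0,0],"angular":[0,0,0],"gripper":56},{"offset":[0,0,0],"angular":[0,0,0],"gripper":56}])

```text
clock: 14.35
ee_pos: [0.4287, -0.2726, 0.2012]
ee_rot: [-180.0, 0.0, 174.8]
force: [-1.3, -0.1, -0.0]
gripper_width: 0.0511
finger_force: 0.0
```

Request:
apply_moves(motion=[{"offset":[0,0,0],"angular":[0,0,0],"gripper":56},{"offset":[0,0,-0.01],"angular":[0,0,0],"gripper":56},{"offset":[0,0,-0.03],"angular":[0,0,0],"gripper":56},{"offset":[0,0,-0.04],"angular":[0,0,0],"gripper":100},{"offset":[0,0,-0.02],"angular":[0,0,0],"gripper":100}])

```text
clock: 14.85
ee_pos: [0.4293, -0.2721, 0.3041]
ee_rot: [-179.9, 0.2, 174.8]
force: [0.4, -0.8, 0.4]
gripper_width: 0.064
finger_force: 0.0
```

```bash
python3 -c "
from plan import *
plan([(.4565,.127,.31,70.6,16,100),(.4565,.127,.30,70.6,4,100)])"
```

```text
from [ 0.4293 -0.2721  0.3041] [-179.94    0.23  174.82] t 14.8
[{"offset":[0.001,0.025,0.0],"angular":[0.0,0.0,6.5],"gripper":100},{"offset":[0.003,0.025,0.0],"angular":[0.0,0.0,6.5],"gripper":100},{"offset":[0.006,0.024,0.0],"angular":[0.0,0.0,6.5],"gripper":100},{"offset":[0.009,0.023,0.0],"angular":[0.0,0.0,6.5],"gripper":100},{"offset":[0.011,0.022,-0.001],"angular":[0.0,0.0,6.5],"gripper":100}]
[{"offset":[0.014,0.021,0.0],"angular":[0.0,0.0,6.5],"gripper":100},{"offset":[0.016,0.019,-0.001],"angular":[0.0,0.0,6.5],"gripper":100},{"offset":[0.018,0.017,0.0],"angular":[0.0,0.0,6.5],"gripper":100},{"offset":[0.02,0.015,-0.001],"angular":[0.0,0.0,6.5],"gripper":100},{"offset":[0.022,0.013,0.0],"angular":[0.0,0.0,6.5],"gripper":100}]
[{"offset":[0.023,0.01,-0.001],"angular":[0.0,0.0,6.5],"gripper":100},{"offset":[0.024,0.007,0.0],"angular":[0.0,0.0,6.5],"gripper":100},{"offset":[0.025,0.005,-0.001],"angular":[0.1,0.0,6.6],"gripper":100},{"offset":[0.025,0.002,0.0],"angular":[0.0,0.0,6.5],"gripper":100},{"offset":[0.025,-0.001,-0.001],"angular":[0.1,0.0,6.6],"gripper":100}]
[{"offset":[0.024,-0.004,0.0],"angular":[0.0,0.1,6.5],"gripper":100},{"offset":[0.0,0.0,0.002],"angular":[0.0,0.0,0.0],"gripper":100},{"offset":[0.0,0.0,0.003],"angular":[0.0,0.0,0.0],"gripper":100},{"offset":[0.0,0.0,0.002],"angular":[0.0,0.0,0.0],"gripper":100},{"offset":[0.0,0.0,0.003],"angular":[0.0,0.0,0.0],"gripper":100}]
```

Request:
apply_moves(motion=[{"offset":[0.001,0.025,0],"angular":[0,0,6.5],"gripper":100},{"offset":[0.003,0.025,0],"angular":[0,0,6.5],"gripper":100},{"offset":[0.006,0.024,0],"angular":[0,0,6.5],"gripper":100},{"offset":[0.009,0.023,0],"angular":[0,0,6.5],"gripper":100},{"offset":[0.011,0.022,-0.001],"angular":[0,0,6.5],"gripper":100}])

```text
clock: 15.35
ee_pos: [0.4371, -0.1474, 0.3024]
ee_rot: [180.0, 0.0, 142.0]
force: [0.9, -0.3, 0.5]
gripper_width: 0.0927
finger_force: 0.0
```

Request:
apply_moves(motion=[{"offset":[0.014,0.021,0],"angular":[0,0,6.5],"gripper":100},{"offset":[0.016,0.019,-0.001],"angular":[0,0,6.5],"gripper":100},{"offset":[0.018,0.017,0],"angular":[0,0,6.5],"gripper":100},{"offset":[0.02,0.015,-0.001],"angular":[0,0,6.5],"gripper":100},{"offset":[0.022,0.013,0],"angular":[0,0,6.5],"gripper":100}])

```text
clock: 15.85
ee_pos: [0.4461, -0.0222, 0.3046]
ee_rot: [179.9, -0.0, 109.5]
force: [0.1, 0.1, 0.6]
gripper_width: 0.0933
finger_force: 0.0
```

Request:
apply_moves(motion=[{"offset":[0.023,0.01,-0.001],"angular":[0,0,6.5],"gripper":100},{"offset":[0.024,0.007,0],"angular":[0,0,6.5],"gripper":100},{"offset":[0.025,0.005,-0.001],"angular":[0,0,6.6],"gripper":100},{"offset":[0.025,0.002,0],"angular":[0,0,6.5],"gripper":100},{"offset":[0.025,-0.001,-0.001],"angular":[0,0,6.6],"gripper":100}])

```text
clock: 16.35
ee_pos: [0.4546, 0.1032, 0.3074]
ee_rot: [180.0, -0.1, 76.9]
force: [-0.0, 0.1, -0.5]
gripper_width: 0.0931
finger_force: 0.0
```

Request:
apply_moves(motion=[{"offset":[0.024,-0.004,0],"angular":[0,0,6.5],"gripper":100},{"offset":[0,0,0.002],"angular":[0,0,0],"gripper":100},{"offset":[0,0,0.003],"angular":[0,0,0],"gripper":100},{"offset":[0,0,0.002],"angular":[0,0,0],"gripper":100},{"offset":[0,0,0.003],"angular":[0,0,0],"gripper":100}])

```text
clock: 16.85
ee_pos: [0.4563, 0.1247, 0.2966]
ee_rot: [-180.0, 0.0, 70.5]
force: [-0.1, 0.7, 1.2]
gripper_width: 0.0932
finger_force: 0.0
```

Run:
```python
from h import *
o=env.get_obs();print(np.round(o["ee_pos"],4),np.round(o["ee_rot"],2),o["gripper_width"])
im,d=optics.get_image("top"); im=im[:,:,::-1].copy(); t=cv2.resize(im[165:270,385:475],None,fx=2,fy=2); 
c=optics.get_calibration("wrist"); im,d=optics.get_image("wrist"); im=im[:,:,::-1].copy()
q=proj(c,(.4565,.127,.018)); print(q); cv2.drawMarker(im,(int(q[0]),int(q[1])),(255,0,255),0,12,1)
im[:t.shape[0],:t.shape[1]]=t
cv2.imwrite("pics/w5.png",im)
```

```text
[0.4563 0.1247 0.2966] [-1.7999e+02  4.0000e-02  7.0490e+01] 0.09317564432680936
(np.float64(318.45131630865126), np.float64(204.48804370572833))
```

View pics/w5.png

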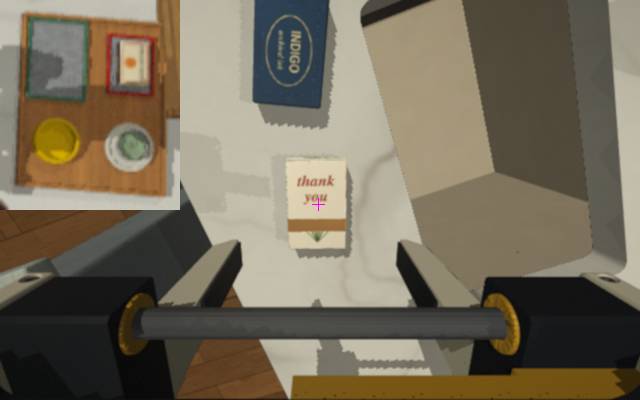

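The tea light is in the dish and the matchbox is in its frame. The cards are centred at (317,203) and square to the fingers.

Request:
apply_moves(motion=[{"offset":[0,0,0.03],"angular":[0,0,0],"gripper":100},{"offset":[0,0,0.03],"angular":[0,0,0],"gripper":100},{"offset":[0,0,0.03],"angular":[0,0,0],"gripper":100},{"offset":[0,0,0.013],"angular":[0,0,0],"gripper":100},{"offset":[0,0,0.002],"angular":[0,0,0],"gripper":100}], squeeze=20)

```text
clock: 17.45
ee_pos: [0.4559, 0.1256, 0.1902]
ee_rot: [-179.8, 0.1, 70.6]
force: [-0.3, 0.0, 0.4]
gripper_width: 0.093
finger_force: 0.0
```

Request:
apply_moves(motion=[{"offset":[0,0,0],"angular":[0,0,0],"gripper":0},{"offset":[0,0,0],"angular":[0,0,0],"gripper":0},{"offset":[0,0,0],"angular":[0,0,0],"gripper":0},{"offset":[0,0,0],"angular":[0,0,0],"gripper":0},{"offset":[0,0,0],"angular":[0,0,0],"gripper":0}])

```text
clock: 17.95
ee_pos: [0.4564, 0.1262, 0.1923]
ee_rot: [180.0, -0.0, 70.6]
force: [-0.4, -0.2, -0.2]
gripper_width: 0.0577
finger_force: 0.0
```

Request:
apply_moves(motion=[{"offset":[0,0,0],"angular":[0,0,0],"gripper":0},{"offset":[0,0,0],"angular":[0,0,0],"gripper":0},{"offset":[0,0,0],"angular":[0,0,0],"gripper":0},{"offset":[0,0,0],"angular":[0,0,0],"gripper":0},{"offset":[0,0,0],"angular":[0,0,0],"gripper":0}])

```text
clock: 18.45
ee_pos: [0.4563, 0.1263, 0.1921]
ee_rot: [180.0, -0.0, 70.6]
force: [-0.7, -0.5, 4.9]
gripper_width: 0.0518
finger_force: 20.0
```

```bash
python3 -c "
from plan import *
plan([(.4565,.127,.272,70.6,5,0),(.546,-.187,.272,-5.2,13,0),(.546,-.187,.272,-5.2,2,0)])"
```

```text
from [0.4563 0.1263 0.1921] [ 1.7999e+02 -1.0000e-02  7.0600e+01] t 18.4
[{"offset":[0.0,0.0,-0.016],"angular":[0.0,0.0,0.0],"gripper":0},{"offset":[0.0,0.0,-0.016],"angular":[0.0,0.0,0.0],"gripper":0},{"offset":[0.0,0.0,-0.016],"angular":[0.0,0.0,0.0],"gripper":0},{"offset":[0.0,0.0,-0.016],"angular":[0.0,0.0,0.0],"gripper":0},{"offset":[0.001,0.0,-0.016],"angular":[0.0,0.0,0.0],"gripper":0}]
[{"offset":[-0.021,0.015,0.0],"angular":[0.0,0.0,5.8],"gripper":0},{"offset":[-0.019,0.016,0.0],"angular":[0.0,0.0,5.8],"gripper":0},{"offset":[-0.017,0.018,0.0],"angular":[0.0,0.0,5.8],"gripper":0},{"offset":[-0.015,0.02,0.0],"angular":[0.0,0.0,5.8],"gripper":0},{"offset":[-0.013,0.021,0.0],"angular":[0.0,0.0,5.8],"gripper":0}]
[{"offset":[-0.011,0.023,0.0],"angular":[0.0,0.0,5.8],"gripper":0},{"offset":[-0.009,0.024,0.0],"angular":[0.0,0.0,5.9],"gripper":0},{"offset":[-0.006,0.024,0.0],"angular":[0.0,0.0,5.8],"gripper":0},{"offset":[-0.003,0.025,0.0],"angular":[0.0,0.0,5.9],"gripper":0},{"offset":[-0.001,0.025,0.0],"angular":[0.0,0.0,5.8],"gripper":0}]
[{"offset":[0.002,0.025,0.0],"angular":[0.0,0.0,5.9],"gripper":0},{"offset":[0.004,0.025,0.0],"angular":[0.0,0.0,5.8],"gripper":0},{"offset":[0.006,0.024,0.0],"angular":[0.0,0.0,5.9],"gripper":0},{"offset":[0.0,0.0,0.0],"angular":[0.0,0.0,0.0],"gripper":0},{"offset":[0.0,0.0,0.0],"angular":[0.0,0.0,0.0],"gripper":0}]
```

Request:
apply_moves(motion=[{"offset":[0,0,-0.016],"angular":[0,0,0],"gripper":0},{"offset":[0,0,-0.016],"angular":[0,0,0],"gripper":0},{"offset":[0,0,-0.016],"angular":[0,0,0],"gripper":0},{"offset":[0,0,-0.016],"angular":[0,0,0],"gripper":0},{"offset":[0.001,0,-0.016],"angular":[0,0,0],"gripper":0}])

```text
clock: 18.95
ee_pos: [0.4564, 0.1269, 0.272]
ee_rot: [-180.0, 0.0, 70.6]
force: [-0.0, -0.0, -1.4]
gripper_width: 0.0518
finger_force: 20.0
```

Request:
apply_moves(motion=[{"offset":[-0.021,0.015,0],"angular":[0,0,5.8],"gripper":0},{"offset":[-0.019,0.016,0],"angular":[0,0,5.8],"gripper":0},{"offset":[-0.017,0.018,0],"angular":[0,0,5.8],"gripper":0},{"offset":[-0.015,0.02,0],"angular":[0,0,5.8],"gripper":0},{"offset":[-0.013,0.021,0],"angular":[0,0,5.8],"gripper":0}])

```text
clock: 19.45
ee_pos: [0.4906, 0.0057, 0.2714]
ee_rot: [-180.0, 0.0, 41.4]
force: [-0.0, -0.5, 0.1]
gripper_width: 0.0515
finger_force: 20.0
```

Request:
apply_moves(motion=[{"offset":[-0.011,0.023,0],"angular":[0,0,5.8],"gripper":0},{"offset":[-0.009,0.024,0],"angular":[0,0,5.9],"gripper":0},{"offset":[-0.006,0.024,0],"angular":[0,0,5.8],"gripper":0},{"offset":[-0.003,0.025,0],"angular":[0,0,5.9],"gripper":0},{"offset":[-0.001,0.025,0],"angular":[0,0,5.8],"gripper":0}])

```text
clock: 19.95
ee_pos: [0.5256, -0.1157, 0.2714]
ee_rot: [-180.0, 0.0, 12.1]
force: [0.6, -0.3, -0.9]
gripper_width: 0.0514
finger_force: 20.0
```

Request:
apply_moves(motion=[{"offset":[0.002,0.025,0],"angular":[0,0,5.9],"gripper":0},{"offset":[0.004,0.025,0],"angular":[0,0,5.8],"gripper":0},{"offset":[0.006,0.024,0],"angular":[0,0,5.9],"gripper":0},{"offset":[0,0,0],"angular":[0,0,0],"gripper":0},{"offset":[0,0,0],"angular":[0,0,0],"gripper":0}])

```text
clock: 20.45
ee_pos: [0.5455, -0.1869, 0.2712]
ee_rot: [-180.0, 0.1, -5.2]
force: [0.5, 0.2, -0.6]
gripper_width: 0.0518
finger_force: 20.0
```

Run:
```python
from h import *
o=env.get_obs();print(np.round(o["ee_pos"],4),np.round(o["ee_rot"],2),o["gripper_width"])
im,d=optics.get_image("wrist"); im=im[:,:,::-1].copy(); cv2.imwrite("pics/w6.png",im)
```

```text
[ 0.5455 -0.1869  0.2712] [-1.7997e+02  7.0000e-02 -5.2300e+00] 0.05184703546478835
```

View pics/w6.png

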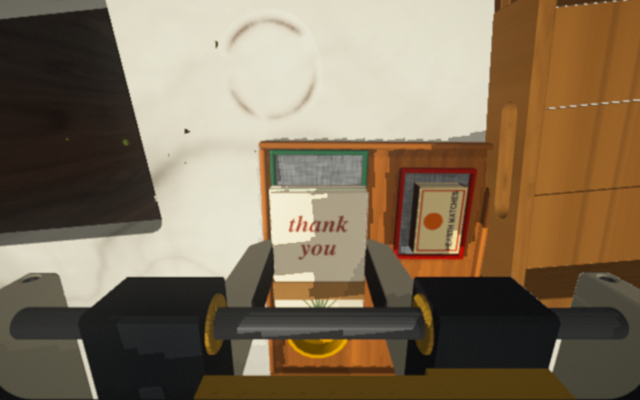

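Request:
apply_moves(motion=[{"offset":[0,0,0.02],"angular":[0,0,0],"gripper":0},{"offset":[0,0,0.02],"angular":[0,0,0],"gripper":0},{"offset":[0,0,0.02],"angular":[0,0,0],"gripper":0},{"offset":[0,0,0.008],"angular":[0,0,0],"gripper":0},{"offset":[0,0,0.002],"angular":[0,0,0],"gripper":0}])

```text
clock: 21.0
ee_pos: [0.5455, -0.1855, 0.2009]
ee_rot: [-179.9, 0.1, -5.1]
force: [0.0, 0.9, -0.7]
gripper_width: 0.0516
finger_force: 20.0
```

Request:
apply_moves(motion=[{"offset":[0,0,0.001],"angular":[0,0,0],"gripper":0},{"offset":[0,0,0],"angular":[0,0,0],"gripper":0},{"offset":[0,0,0],"angular":[0,0,0],"gripper":68},{"offset":[0,0,0],"angular":[0,0,0],"gripper":68},{"offset":[0,0,0],"angular":[0,0,0],"gripper":68}])

```text
clock: 21.5
ee_pos: [0.546, -0.1868, 0.2013]
ee_rot: [180.0, -0.1, -5.2]
force: [-0.9, 0.0, 0.8]
gripper_width: 0.0629
finger_force: 0.0
```

Request:
apply_moves(motion=[{"offset":[0,0,0],"angular":[0,0,0],"gripper":68},{"offset":[0,0,-0.01],"angular":[0,0,0],"gripper":68},{"offset":[0,0,-0.03],"angular":[0,0,0],"gripper":68},{"offset":[0,0,-0.04],"angular":[0,0,0],"gripper":68},{"offset":[0,0,-0.04],"angular":[0,0,0],"gripper":68}])

```text
clock: 22.0
ee_pos: [0.5455, -0.1867, 0.3225]
ee_rot: [-180.0, 0.0, -5.2]
force: [1.6, -0.3, -0.8]
gripper_width: 0.0634
finger_force: 0.0
```

Run:
```python
from h import *
c=optics.get_calibration("scene"); im,d=optics.get_image("scene"); im=im[:,:,::-1].copy()
# bottle in the original top (0) and scene pictures
a=cv2.imread("pics/top0.png")[185:225,155:215]; b=im[240:310,160:280]
cv2.imwrite("pics/bot.png",np.hstack([cv2.resize(a,(600-240,240),interpolation=2),cv2.resize(b,(412,240),interpolation=2)]))
```

```text
(no output)
```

View pics/bot.png

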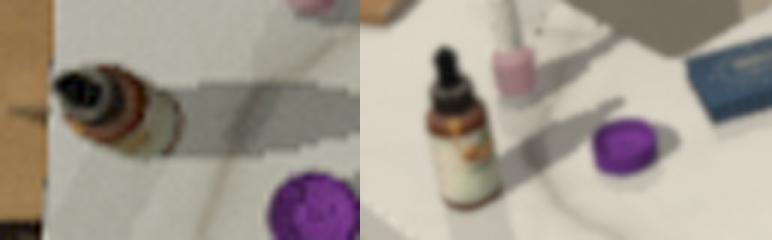

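Run:
```python
from h import *
t=optics.get_calibration("top"); s=optics.get_calibration("scene")
print(ray(t,168,199.5,.1).round(4), ray(t,176.5,203.5,.06).round(4),ray(t,182.5,205,0).round(4)); print(ray(s,184.2,254,.102).round(4), ray(s,192.1,300.6,0).round(4), ray(s,192.1,297.5,0).round(4))
print("varnish foot",ray(t,207,183,0).round(3))
from plan import plan
plan([(.45,0.05,.36,20,10,80),(.47,.33,.36,42,9,80),(.47,.33,.36,42,1,80)])
```

```text
[0.526  0.4214 0.1   ] [0.5231 0.4144 0.06  ] [0.5294 0.4188 0.    ]
[0.5208 0.4297 0.102 ] [0.5147 0.436  0.    ] [0.5224 0.4307 0.    ]
varnish foot [0.587 0.356 0.   ]
from [ 0.5476 -0.1876  0.3297] [179.84  -0.76  -5.23] t 22.1
[{"offset":[-0.012,-0.023,-0.003],"angular":[0.0,-0.1,-2.5],"gripper":80},{"offset":[-0.011,-0.023,-0.003],"angular":[0.0,-0.1,-2.5],"gripper":80},{"offset":[-0.01,-0.024,-0.003],"angular":[0.0,-0.1,-2.5],"gripper":80},{"offset":[-0.009,-0.024,-0.003],"angular":[0.0,-0.1,-2.5],"gripper":80},{"offset":[-0.008,-0.024,-0.003],"angular":[0.0,0.0,-2.5],"gripper":80}]
[{"offset":[-0.006,-0.025,-0.003],"angular":[0.1,-0.1,-2.5],"gripper":80},{"offset":[-0.005,-0.025,-0.003],"angular":[0.0,0.0,-2.6],"gripper":80},{"offset":[-0.005,-0.025,-0.004],"angular":[0.1,-0.1,-2.5],"gripper":80},{"offset":[-0.003,-0.026,-0.003],"angular":[0.0,0.0,-2.6],"gripper":80},{"offset":[-0.002,-0.025,-0.004],"angular":[0.1,-0.1,-2.5],"gripper":80}]
[{"offset":[0.013,-0.029,0.0],"angular":[0.0,0.0,-2.4],"gripper":80},{"offset":[0.014,-0.028,0.0],"angular":[0.0,0.0,-2.5],"gripper":80},{"offset":[0.015,-0.027,0.0],"angular":[0.0,0.0,-2.4],"gripper":80},{"offset":[0.016,-0.027,0.0],"angular":[0.0,0.0,-2.5],"gripper":80},{"offset":[0.017,-0.026,0.0],"angular":[0.0,0.0,-2.4],"gripper":80}]
[{"offset":[0.018,-0.025,0.0],"angular":[0.0,0.0,-2.5],"gripper":80},{"offset":[0.02,-0.024,0.0],"angular":[0.0,0.0,-2.4],"gripper":80},{"offset":[0.021,-0.024,0.0],"angular":[0.0,0.0,-2.5],"gripper":80},{"offset":[0.021,-0.022,0.0],"angular":[0.0,0.0,-2.4],"gripper":80},{"offset":[0.0,0.0,0.0],"angular":[0.0,0.0,0.0],"gripper":80}]
```

Run:
```python
from plan import plan
plan([(.49,.08,.36,60,10,80),(.524,.424,.36,133,13,80),(.524,.424,.36,133,2,80)])
```

```text
from [ 0.5476 -0.1876  0.3297] [179.84  -0.76  -5.23] t 22.1
[{"offset":[-0.008,-0.026,-0.003],"angular":[0.1,-0.1,-6.5],"gripper":80},{"offset":[-0.005,-0.027,-0.003],"angular":[0.1,-0.1,-6.5],"gripper":80},{"offset":[-0.002,-0.027,-0.003],"angular":[0.0,-0.1,-6.5],"gripper":80},{"offset":[0.001,-0.027,-0.003],"angular":[0.0,0.0,-6.5],"gripper":80},{"offset":[0.004,-0.027,-0.003],"angular":[0.1,-0.1,-6.5],"gripper":80}]
[{"offset":[0.007,-0.027,-0.003],"angular":[0.0,0.0,-6.5],"gripper":80},{"offset":[0.01,-0.025,-0.003],"angular":[0.1,-0.1,-6.6],"gripper":80},{"offset":[0.013,-0.024,-0.003],"angular":[0.0,0.0,-6.5],"gripper":80},{"offset":[0.016,-0.023,-0.003],"angular":[0.1,-0.1,-6.6],"gripper":80},{"offset":[0.018,-0.021,-0.004],"angular":[0.0,0.0,-6.5],"gripper":80}]
[{"offset":[0.024,-0.011,0.0],"angular":[0.0,0.0,-5.6],"gripper":80},{"offset":[0.025,-0.009,0.0],"angular":[0.0,0.0,-5.6],"gripper":80},{"offset":[0.026,-0.006,0.0],"angular":[0.0,0.0,-5.6],"gripper":80},{"offset":[0.026,-0.003,0.0],"angular":[0.0,0.0,-5.6],"gripper":80},{"offset":[0.027,-0.001,0.0],"angular":[0.0,0.0,-5.6],"gripper":80}]
[{"offset":[0.027,0.002,0.0],"angular":[0.0,0.0,-5.6],"gripper":80},{"offset":[0.026,0.004,0.0],"angular":[0.0,0.0,-5.6],"gripper":80},{"offset":[0.026,0.007,0.0],"angular":[0.0,0.0,-5.6],"gripper":80},{"offset":[0.025,0.009,0.0],"angular":[0.0,0.0,-5.6],"gripper":80},{"offset":[0.024,0.012,0.0],"angular":[0.0,0.0,-5.7],"gripper":80}]
[{"offset":[0.022,0.014,0.0],"angular":[0.0,0.0,-5.6],"gripper":80},{"offset":[0.021,0.016,0.0],"angular":[0.0,0.0,-5.7],"gripper":80},{"offset":[0.019,0.018,0.0],"angular":[0.0,0.0,-5.6],"gripper":80},{"offset":[0.0,0.0,0.0],"angular":[0.0,0.0,0.0],"gripper":80},{"offset":[0.0,0.0,0.0],"angular":[0.0,0.0,0.0],"gripper":80}]
```

Request:
apply_moves(motion=[{"offset":[-0.008,-0.026,-0.004],"angular":[0,0,-6.5],"gripper":80},{"offset":[-0.005,-0.027,-0.004],"angular":[0,0,-6.5],"gripper":80},{"offset":[-0.002,-0.027,-0.004],"angular":[0,0,-6.5],"gripper":80},{"offset":[0.001,-0.027,-0.004],"angular":[0,0,-6.5],"gripper":80},{"offset":[0.004,-0.027,-0.004],"angular":[0,0,-6.5],"gripper":80}])

```text
clock: 22.55
ee_pos: [0.517, -0.0527, 0.3416]
ee_rot: [180.0, -0.0, 27.5]
force: [0.3, 0.1, 0.4]
gripper_width: 0.074
finger_force: 0.0
```

Request:
apply_moves(motion=[{"offset":[0.007,-0.027,-0.004],"angular":[0,0,-6.5],"gripper":80},{"offset":[0.01,-0.025,-0.004],"angular":[0,0,-6.6],"gripper":80},{"offset":[0.013,-0.024,-0.004],"angular":[0,0,-6.5],"gripper":80},{"offset":[0.016,-0.023,-0.004],"angular":[0,0,-6.6],"gripper":80},{"offset":[0.018,-0.021,-0.004],"angular":[0,0,-6.5],"gripper":80}])

```text
clock: 23.05
ee_pos: [0.4875, 0.0819, 0.3616]
ee_rot: [179.9, -0.0, 60.2]
force: [0.5, -0.1, -0.3]
gripper_width: 0.0742
finger_force: 0.0
```

Request:
apply_moves(motion=[{"offset":[0.024,-0.011,0],"angular":[0,0,-5.6],"gripper":80},{"offset":[0.025,-0.009,0],"angular":[0,0,-5.6],"gripper":80},{"offset":[0.026,-0.006,0],"angular":[0,0,-5.6],"gripper":80},{"offset":[0.026,-0.003,0],"angular":[0,0,-5.6],"gripper":80},{"offset":[0.027,-0.001,0],"angular":[0,0,-5.6],"gripper":80}])

```text
clock: 23.55
ee_pos: [0.5009, 0.2139, 0.3614]
ee_rot: [179.9, 0.0, 88.2]
force: [0.3, -0.6, -0.6]
gripper_width: 0.0743
finger_force: 0.0
```

Request:
apply_moves(motion=[{"offset":[0.027,0.002,0],"angular":[0,0,-5.6],"gripper":80},{"offset":[0.026,0.004,0],"angular":[0,0,-5.6],"gripper":80},{"offset":[0.026,0.007,0],"angular":[0,0,-5.6],"gripper":80},{"offset":[0.025,0.009,0],"angular":[0,0,-5.6],"gripper":80},{"offset":[0.024,0.012,0],"angular":[0,0,-5.7],"gripper":80}])

```text
clock: 24.05
ee_pos: [0.5142, 0.347, 0.3613]
ee_rot: [180.0, 0.0, 116.3]
force: [0.0, -0.2, 0.0]
gripper_width: 0.0746
finger_force: 0.0
```

Request:
apply_moves(motion=[{"offset":[0.022,0.014,0],"angular":[0,0,-5.6],"gripper":80},{"offset":[0.021,0.016,0],"angular":[0,0,-5.7],"gripper":80},{"offset":[0.019,0.018,0],"angular":[0,0,-5.6],"gripper":80},{"offset":[0,0,0],"angular":[0,0,0],"gripper":80},{"offset":[0,0,0],"angular":[0,0,0],"gripper":80}])

```text
clock: 24.55
ee_pos: [0.5222, 0.4243, 0.3607]
ee_rot: [-180.0, 0.0, 133.0]
force: [0.3, -0.8, 0.6]
gripper_width: 0.0745
finger_force: 0.0
```

Run:
```python
from h import *
im,d=optics.get_image("top"); im=im[:,:,::-1].copy(); t=cv2.resize(im[165:270,385:475],None,fx=3,fy=3,interpolation=2); 
o=env.get_obs();print(np.round(o["ee_pos"],4),np.round(o["ee_rot"],2),o["gripper_width"])
c=optics.get_calibration("wrist"); im,d=optics.get_image("wrist"); im=im[:,:,::-1].copy()
for p in [(.524,.424,.102),(.524,.424,0),(.587,.357,0)]:
    q=proj(c,p); print(np.round(q)); cv2.drawMarker(im,(int(q[0]),int(q[1])),(255,0,255),0,12,1)
im[-t.shape[0]:,:t.shape[1]]=t
cv2.imwrite("pics/w7.png",im)
```

```text
[0.5227 0.4234 0.3608] [-1.7995e+02  9.0000e-02  1.3289e+02] 0.0743001790481275
[322. 214.]
[321. 186.]
[321. 259.]
```

View pics/w7.png

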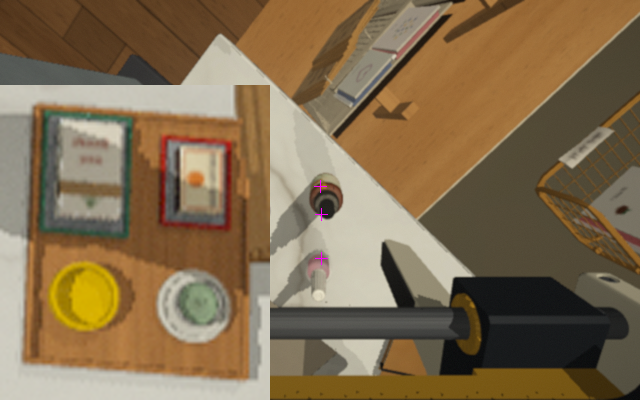

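All three items are in their inserts. The bottle's bulb is at (326,213), about 2 mm to the tool's +y, and the varnish at (319,280) is along tool −x, clear of the fingers.

Request:
apply_moves(motion=[{"offset":[0,0.002,0.03],"angular":[0,0,0],"gripper":80},{"offset":[0,0,0.03],"angular":[0,0,0],"gripper":80},{"offset":[0,0,0.03],"angular":[0,0,0],"gripper":80},{"offset":[0,0,0.03],"angular":[0,0,0],"gripper":80},{"offset":[0,0,0.018],"angular":[0,0,0],"gripper":80}], squeeze=20)

```text
clock: 25.15
ee_pos: [0.5242, 0.4234, 0.2206]
ee_rot: [-179.8, 0.1, 132.9]
force: [0.6, -0.0, -0.7]
gripper_width: 0.0747
finger_force: 0.0
```

Request:
apply_moves(motion=[{"offset":[0,0,0],"angular":[0,0,0],"gripper":80},{"offset":[0,0,0],"angular":[0,0,0],"gripper":0},{"offset":[0,0,0],"angular":[0,0,0],"gripper":0},{"offset":[0,0,0],"angular":[0,0,0],"gripper":0},{"offset":[0,0,0],"angular":[0,0,0],"gripper":0}])

```text
clock: 25.65
ee_pos: [0.524, 0.426, 0.2241]
ee_rot: [179.9, 0.0, 133.0]
force: [-0.3, 0.1, 0.7]
gripper_width: 0.0471
finger_force: 0.0
```

Request:
apply_moves(motion=[{"offset":[0,0,0],"angular":[0,0,0],"gripper":0},{"offset":[0,0,0],"angular":[0,0,0],"gripper":0},{"offset":[0,0,0],"angular":[0,0,0],"gripper":0},{"offset":[0,0,0],"angular":[0,0,0],"gripper":0},{"offset":[0,0,0],"angular":[0,0,0],"gripper":0}])

```text
clock: 26.15
ee_pos: [0.524, 0.426, 0.2232]
ee_rot: [179.9, -0.0, 133.0]
force: [0.5, 0.8, 2.1]
gripper_width: 0.0319
finger_force: 19.9
```

Run:
```python
from plan import plan
plan([(.524,.425,.36,133,6,0),(.48,.1,.36,133,11,0),(.438,-.1745,.33,133,11,0),(.438,-.1745,.33,133,2,0)])
```

```text
from [0.524  0.426  0.2232] [ 1.7993e+02 -1.0000e-02  1.3299e+02] t 26.1
[{"offset":[0.0,0.0,-0.023],"angular":[0.0,0.0,0.0],"gripper":0},{"offset":[0.0,0.0,-0.023],"angular":[0.0,0.0,0.0],"gripper":0},{"offset":[0.0,0.0,-0.023],"angular":[0.0,0.0,0.0],"gripper":0},{"offset":[0.0,0.0,-0.023],"angular":[0.0,0.0,0.0],"gripper":0},{"offset":[0.0,0.0,-0.022],"angular":[0.0,0.0,0.0],"gripper":0}]
[{"offset":[-0.001,-0.001,-0.023],"angular":[0.1,0.0,0.0],"gripper":0},{"offset":[-0.019,-0.023,0.0],"angular":[0.0,0.0,0.0],"gripper":0},{"offset":[-0.019,-0.023,0.0],"angular":[0.0,0.0,0.0],"gripper":0},{"offset":[-0.019,-0.023,0.0],"angular":[0.0,0.0,0.0],"gripper":0},{"offset":[-0.019,-0.023,0.0],"angular":[0.0,0.0,0.0],"gripper":0}]
[{"offset":[-0.019,-0.023,0.0],"angular":[0.0,0.0,0.0],"gripper":0},{"offset":[-0.019,-0.023,0.0],"angular":[0.0,0.0,0.0],"gripper":0},{"offset":[-0.019,-0.023,0.0],"angular":[0.0,0.0,0.0],"gripper":0},{"offset":[-0.019,-0.023,0.0],"angular":[0.0,0.0,0.0],"gripper":0},{"offset":[-0.018,-0.023,0.0],"angular":[0.0,0.0,0.0],"gripper":0}]
[{"offset":[-0.019,-0.023,0.
[... 283 characters left out ...]
:[0.0,0.0,0.0],"gripper":0}]
[{"offset":[-0.016,-0.02,0.003],"angular":[0.0,0.0,0.0],"gripper":0},{"offset":[-0.016,-0.02,0.003],"angular":[0.0,0.0,0.0],"gripper":0},{"offset":[-0.015,-0.02,0.003],"angular":[0.0,0.0,0.0],"gripper":0},{"offset":[-0.016,-0.02,0.002],"angular":[0.0,0.0,0.0],"gripper":0},{"offset":[-0.015,-0.02,0.003],"angular":[0.0,0.0,0.0],"gripper":0}]
[{"offset":[-0.016,-0.019,0.002],"angular":[0.0,0.0,0.0],"gripper":0},{"offset":[-0.015,-0.02,0.003],"angular":[0.0,0.0,0.0],"gripper":0},{"offset":[-0.016,-0.019,0.002],"angular":[0.0,0.0,0.0],"gripper":0},{"offset":[0.0,0.0,0.0],"angular":[0.0,0.0,0.0],"gripper":0},{"offset":[0.0,0.0,0.0],"angular":[0.0,0.0,0.0],"gripper":0}]
```

Request:
apply_moves(motion=[{"offset":[0,0,-0.023],"angular":[0,0,0],"gripper":0},{"offset":[0,0,-0.023],"angular":[0,0,0],"gripper":0},{"offset":[0,0,-0.023],"angular":[0,0,0],"gripper":0},{"offset":[0,0,-0.023],"angular":[0,0,0],"gripper":0},{"offset":[0,0,-0.022],"angular":[0,0,0],"gripper":0}])

```text
clock: 26.65
ee_pos: [0.5236, 0.4255, 0.3371]
ee_rot: [-179.9, 0.0, 133.0]
force: [-0.0, -0.4, -0.7]
gripper_width: 0.0321
finger_force: 19.9
```

Request:
apply_moves(motion=[{"offset":[-0.001,-0.001,-0.023],"angular":[0,0,0],"gripper":0},{"offset":[-0.019,-0.023,0],"angular":[0,0,0],"gripper":0},{"offset":[-0.019,-0.023,0],"angular":[0,0,0],"gripper":0},{"offset":[-0.019,-0.023,0],"angular":[0,0,0],"gripper":0},{"offset":[-0.019,-0.023,0],"angular":[0,0,0],"gripper":0}])

```text
clock: 27.15
ee_pos: [0.5078, 0.3046, 0.3592]
ee_rot: [-179.9, 0.0, 133.0]
force: [-0.1, 0.8, -1.3]
gripper_width: 0.0316
finger_force: 19.9
```

Request:
apply_moves(motion=[{"offset":[-0.019,-0.023,0],"angular":[0,0,0],"gripper":0},{"offset":[-0.019,-0.023,0],"angular":[0,0,0],"gripper":0},{"offset":[-0.019,-0.023,0],"angular":[0,0,0],"gripper":0},{"offset":[-0.019,-0.023,0],"angular":[0,0,0],"gripper":0},{"offset":[-0.018,-0.023,0],"angular":[0,0,0],"gripper":0}])

```text
clock: 27.65
ee_pos: [0.4877, 0.1573, 0.3593]
ee_rot: [-179.9, -0.0, 133.0]
force: [0.2, 0.2, -0.4]
gripper_width: 0.0318
finger_force: 19.9
```

Request:
apply_moves(motion=[{"offset":[-0.019,-0.023,0],"angular":[0,0,0],"gripper":0},{"offset":[-0.018,-0.023,0],"angular":[0,0,0],"gripper":0},{"offset":[-0.016,-0.02,0.003],"angular":[0,0,0],"gripper":0},{"offset":[-0.016,-0.02,0.003],"angular":[0,0,0],"gripper":0},{"offset":[-0.016,-0.02,0.003],"angular":[0,0,0],"gripper":0}])

```text
clock: 28.15
ee_pos: [0.4681, 0.0232, 0.3504]
ee_rot: [-179.9, -0.0, 133.0]
force: [-0.7, -0.4, -1.0]
gripper_width: 0.0319
finger_force: 19.9
```

Request:
apply_moves(motion=[{"offset":[-0.016,-0.02,0.003],"angular":[0,0,0],"gripper":0},{"offset":[-0.016,-0.02,0.003],"angular":[0,0,0],"gripper":0},{"offset":[-0.015,-0.02,0.003],"angular":[0,0,0],"gripper":0},{"offset":[-0.016,-0.02,0.002],"angular":[0,0,0],"gripper":0},{"offset":[-0.015,-0.02,0.003],"angular":[0,0,0],"gripper":0}])

```text
clock: 28.65
ee_pos: [0.4482, -0.1019, 0.3364]
ee_rot: [-180.0, -0.0, 133.0]
force: [0.2, 0.1, -2.3]
gripper_width: 0.0321
finger_force: 19.9
```

Request:
apply_moves(motion=[{"offset":[-0.016,-0.019,0.002],"angular":[0,0,0],"gripper":0},{"offset":[-0.015,-0.02,0.003],"angular":[0,0,0],"gripper":0},{"offset":[-0.016,-0.019,0.002],"angular":[0,0,0],"gripper":0},{"offset":[0,0,0],"angular":[0,0,0],"gripper":0},{"offset":[0,0,0],"angular":[0,0,0],"gripper":0}])

```text
clock: 29.15
ee_pos: [0.4381, -0.1748, 0.3295]
ee_rot: [180.0, -0.1, 132.9]
force: [0.1, 0.6, -0.5]
gripper_width: 0.0316
finger_force: 19.9
```

Run:
```python
from h import *
from scipy.spatial.transform import Rotation as Ro
o=env.get_obs();print(np.round(o["ee_pos"],4),np.round(o["ee_rot"],2),o["gripper_width"])
c=optics.get_calibration("wrist"); im,d=optics.get_image("wrist"); im=im[:,:,::-1].copy()
R=Ro.from_euler("xyz",o["ee_rot"],degrees=True); p=np.array(o["ee_pos"])
foot=.2232 # TCP above foot
for X,col in [(p+R.apply([0,0,foot]),(255,0,255)),(p+R.apply([0,0,foot-.102]),(0,0,255)),(p+R.apply([0,0,foot-.07]),(0,255,255)),(np.array([.438,-.1745,.022]),(255,0,0))]:
    q=proj(c,X); print(np.round(q)); cv2.drawMarker(im,(int(q[0]),int(q[1])),col,0,12,1)
s,_=optics.get_image("scene"); s=cv2.resize(s[130:240,340:450,::-1],None,fx=2,fy=2,interpolation=2); im[:220,:220]=s
cv2.imwrite("pics/w8.png",im)
```

```text
[ 0.4381 -0.1748  0.3295] [ 1.8000e+02 -8.0000e-02  1.3293e+02] 0.03160433198838107
[320. 230.]
[321. 324.]
[320. 282.]
[320. 199.]
```

View pics/w8.png

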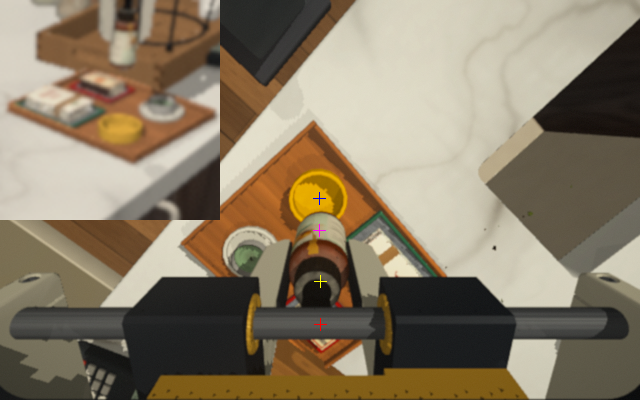

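The bottle is held upright and over the collar. Its foot is at about (320,232), matching the prediction within 2 mm, and the collar centre is at (318,199), also as predicted. I'll lower it.

Request:
apply_moves(motion=[{"offset":[0,0,0.025],"angular":[0,0,0],"gripper":0},{"offset":[0,0,0.025],"angular":[0,0,0],"gripper":0},{"offset":[0,0,0.02],"angular":[0,0,0],"gripper":0},{"offset":[0,0,0.012],"angular":[0,0,0],"gripper":0},{"offset":[0,0,0.008],"angular":[0,0,0],"gripper":0}])

```text
clock: 29.75
ee_pos: [0.4386, -0.1738, 0.2392]
ee_rot: [180.0, -0.0, 133.1]
force: [-0.5, -0.3, -0.3]
gripper_width: 0.0318
finger_force: 19.9
```

Request:
apply_moves(motion=[{"offset":[0,0,0.004],"angular":[0,0,0],"gripper":0},{"offset":[0,0,0.003],"angular":[0,0,0],"gripper":0},{"offset":[0,0,0.001],"angular":[0,0,0],"gripper":0},{"offset":[0,0,0],"angular":[0,0,0],"gripper":0},{"offset":[0,0,0],"angular":[0,0,0],"gripper":0}])

```text
clock: 30.25
ee_pos: [0.4385, -0.1749, 0.2322]
ee_rot: [180.0, 0.0, 133.0]
force: [1.0, 0.8, 0.2]
gripper_width: 0.0316
finger_force: 19.9
```

Request:
apply_moves(motion=[{"offset":[0,0,0.001],"angular":[0,0,0],"gripper":0},{"offset":[0,0,0],"angular":[0,0,0],"gripper":0},{"offset":[0,0,0],"angular":[0,0,0],"gripper":0},{"offset":[0,0,0],"angular":[0,0,0],"gripper":70},{"offset":[0,0,0],"angular":[0,0,0],"gripper":70}])

```text
clock: 30.75
ee_pos: [0.4383, -0.1748, 0.2307]
ee_rot: [180.0, -0.0, 133.0]
force: [0.7, -0.3, -0.1]
gripper_width: 0.0436
finger_force: 0.0
```

Request:
apply_moves(motion=[{"offset":[0,0,0],"angular":[0,0,0],"gripper":70},{"offset":[0,0,0],"angular":[0,0,0],"gripper":70},{"offset":[0,0,0],"angular":[0,0,0],"gripper":70},{"offset":[0,0,-0.02],"angular":[0,0,0],"gripper":70},{"offset":[0,0,-0.03],"angular":[0,0,0],"gripper":70}])

```text
clock: 31.25
ee_pos: [0.4378, -0.1746, 0.2801]
ee_rot: [-179.9, -0.2, 133.0]
force: [0.2, -0.4, -0.4]
gripper_width: 0.0654
finger_force: 0.0
```

Request:
apply_moves(motion=[{"offset":[0,0,-0.04],"angular":[0,0,0],"gripper":70},{"offset":[0,0,-0.04],"angular":[0,0,0],"gripper":70},{"offset":[0,0,-0.02],"angular":[0,0,0],"gripper":70},{"offset":[0,0,0],"angular":[0,0,0],"gripper":70},{"offset":[0,0,0],"angular":[0,0,0],"gripper":70}])

```text
clock: 31.75
ee_pos: [0.438, -0.1748, 0.3806]
ee_rot: [-180.0, 0.0, 133.0]
force: [0.4, 0.9, -1.1]
gripper_width: 0.0652
finger_force: 0.0
```

Run:
```python
from h import *
o=env.get_obs();print(np.round(o["ee_pos"],4),o["clock"])
im,d=optics.get_image("wrist"); im=im[:,:,::-1].copy()
s,_=optics.get_image("scene"); s=cv2.resize(s[130:240,340:450,::-1],None,fx=2,fy=2,interpolation=2); im[:220,:220]=s
t,_=optics.get_image("top"); t=cv2.resize(t[165:270,160:260,::-1],None,fx=2,fy=2,interpolation=2); im[:210,440:]=t
cv2.imwrite("pics/w9.png",im)
```

```text
[ 0.438  -0.1748  0.3806] 31.75
```

View pics/w9.png

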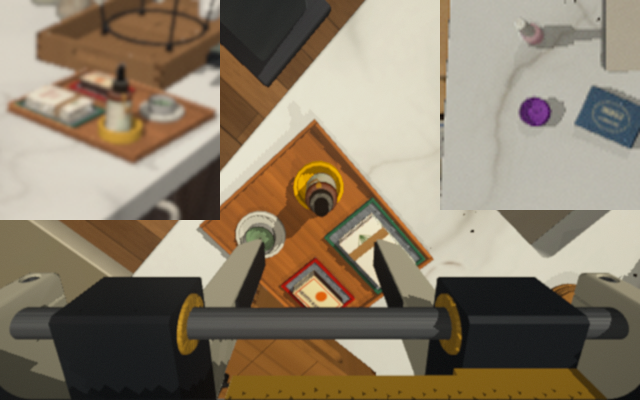

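The bottle stands upright in the collar at (319,190), and the cards, matchbox and tea light lie flat in their inserts. The varnish, tin and purple tea light are where they were, and the gripper is clear.

```bash
python3 -c "
from station import env
print(env.sign_off())"
```

```text
the job is handed in; nothing more can be done
None
```

I handed the job in at about 32 s: tea light, matchbox and cards are in their inserts, with the dropper bottle stood in the yellow collar last; the varnish bottle and ink tin were not touched, and sign-off gave no verdict.

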